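# Load the parts washer plate and lock the cups with the C-hook

### The job

Stand the steel cups that are on the bench upright on the round washer plate as one nested stack: the first fully down in the green socket at the centre, each of the others fully down inside the one below. Then lock the stack with the brass C-hook: thread its free tip through the upright blue ring and follow the curve round the stack until the red band sits in the ring, and leave the hook standing upright with its foot flat on the plate and the stack at the middle of the C. Do not disturb the clock, the loupe or the screwdriver.

Things in the scene. Friction and masses are not known exactly. Their poses are not given: they have to be found in the camera images.
- plate: fixed round aluminium loading plate of a parts washer, 276 mm across and 10 mm thick; origin at the centre of its underside on the bench, z up. Its local +x axis points from the centre to the stem of the upright blue ring
- seat (a point): centre of the plate's top face, the floor of an open green conical socket, 32 mm high, 62 mm wide outside at its mouth, inside 44 mm wide at the floor and 55 mm at the mouth. The first cup stands in it with its foot on the plate, about 1 mm of play; axes as the plate's
- eye (a point): centre of the upright blue ring fixed on the plate: opening 28 mm across, ring wire 8 mm thick, centre 45 mm above the plate's top face and 65 mm from the seat's centre along the plate's +x. The ring's hole looks along the plate's y (that is, along a circle around the seat); it stands on a thin stem
- hook: loose brass C-hook, 0.36 kg, standing on a round foot (54 mm wide, 10 mm high); origin: centre of the foot's underside. White upright handle, 20 x 20 mm (faces along local x, y), rises from the foot to 110 mm. At height 45 mm a level 8 mm round bar leaves it along +x and at 40 mm from the origin turns into the C, curving round the point (105, 0, 45) mm; see hook_centre, hook_tip
- hook_tip (a point): free end of the C, at local (166, 22, 45) mm of the hook
- hook_mark (a point): red band round the C's bar, at local (142, -53, 45) mm of the hook, polar angle 305 deg about the arc's centre: 75 degrees of arc back from the free tip
- hook_centre (a point): centre of the C's level arc, at local (105, 0, 45) mm of the hook, axes as the hook's. The bar's centre line has radius 65 mm and runs, seen from above, counter-clockwise from the tail at polar angle 180 deg through 200 deg of arc to the free tip at 380 (= 20) deg, so the tip leads when the hook turns counter-clockwise about this point
- cup1: open round steel cup, one of five alike (three to five present); origin: centre of its underside, z up. 75 mm high, foot 42 mm wide, tapering out to 59 mm at height 50 mm; there a shoulder steps out to a straight collar 68 mm wide (63 mm inside) up to the rim. Wall 2.5 mm, 0.11 kg, heavy foot. Grip across the outside of the collar. A nested cup's shoulder rests on the lower rim: pitch 25 mm
- cup2: open round steel cup, one of five alike (three to five present); origin: centre of its underside, z up. 75 mm high, foot 42 mm wide, tapering out to 59 mm at height 50 mm; there a shoulder steps out to a straight collar 68 mm wide (63 mm inside) up to the rim. Wall 2.5 mm, 0.11 kg, heavy foot. Grip across the outside of the collar. A nested cup's shoulder rests on the lower rim: pitch 25 mm
- cup3: open round steel cup, one of five alike (three to five present); origin: centre of its underside, z up. 75 mm high, foot 42 mm wide, tapering out to 59 mm at height 50 mm; there a shoulder steps out to a straight collar 68 mm wide (63 mm inside) up to the rim. Wall 2.5 mm, 0.11 kg, heavy foot. Grip across the outside of the collar. A nested cup's shoulder rests on the lower rim: pitch 25 mm
- cup4: open round steel cup, one of five alike (three to five present); origin: centre of its underside, z up. 75 mm high, foot 42 mm wide, tapering out to 59 mm at height 50 mm; there a shoulder steps out to a straight collar 68 mm wide (63 mm inside) up to the rim. Wall 2.5 mm, 0.11 kg, heavy foot. Grip across the outside of the collar. A nested cup's shoulder rests on the lower rim: pitch 25 mm
- cup5: open round steel cup, one of five alike (three to five present); origin: centre of its underside, z up. 75 mm high, foot 42 mm wide, tapering out to 59 mm at height 50 mm; there a shoulder steps out to a straight collar 68 mm wide (63 mm inside) up to the rim. Wall 2.5 mm, 0.11 kg, heavy foot. Grip across the outside of the collar. A nested cup's shoulder rests on the lower rim: pitch 25 mm
- clock: bystander: brass carriage clock with a carrying handle, 85 x 95 mm, 154 mm high; origin at the centre of its underside
- loupe: bystander: aluminium eye loupe, 40 mm across, 34 mm high; origin at the centre of its underside
- driver: bystander: screwdriver with an orange handle, 160 mm long, lying on the bench along its local x
Things that resemble listed ones, but are neither listed nor needed, are in the scene too. Leave any pink look-alike of the cup4 alone.

How it is judged:
By the outcome, as a careful person would: the job done as asked, in the order asked, and still so for the second after the job is handed in, with the robot touching nothing.
Of cup1, cup2, cup3, cup4, cup5 only 3 to 5 are there at a start; the rules pass over those that are not, and their reading is None.
At some moment in a run one of cup1, cup2, cup3, cup4, cup5, hook may be knocked a few centimetres aside while the robot is not near it.
It also fails if it takes over 210 s, if anything falls off the work surface, if the arm or the gripper's body presses on something with over 40 N, if the wrist force passes 120 N, or if a joint passes its speed limit or range.

### The arm

A 7-joint arm with a two-finger parallel gripper is mounted at the origin on the work surface. World frame = base frame: x ahead of the robot, y to its left, z up, the work surface at z = 0. Lengths are in m, angles in rad, forces in N, time in s.
With the tool pointing down it reaches from about 0.4 to 0.85 m from the base axis. Payload 4.5 kg.
Tool frame: the origin (TCP) lies midway between the tips of the shut fingers; the grasp point (between the pads) lies 19 mm behind it; z points along the fingers, y is the direction in which the jaws open and shut (so a half turn about z gives the same grasp; the last joint's range is limited). The gripper opens to 88 mm and grips with 3 to 60 N. Pads are 18 mm wide; open, the fingers measure 123 mm over their backs; the gripper's body (75 mm by 187 mm) begins 45 mm behind the grasp point.
Start: joints at [1.215, 0.689, -0.195, 1.565, 0.157, 0.902, -0.215], TCP at [0.238, -0.578, 0.239] pointing down, gripper open.
Joint ranges: [-3.01, 3.01], [-0.46, 2.08], [-1.47, 1.51], [0.13, 2.56], [-1, 4.14], [0.04, 2.09], [-2.66, 2.66]. Speed limits (rad/s): [2.57, 2.57, 3.14, 3.14, 3.14, 3.14, 3.14].

### API

Orientations are given as a unit quaternion [x, y, z, w].
In Python, from plant import get_state, snapshot, finish_job, find_in gives the robot as it stands.
- The arm moves only by the shell command python3 -m creep 'ROWS' [OPENING] [FORCE]. ROWS is JSON, one flat list of numbers, 6 for each row, row after row: the shift along the tool's x, y, z in mm, then the turn, a rotation vector about the tool's x, y, z in degrees. In form: [tx, ty, tz, wx, wy, wz, tx, ty, tz, wx, wy, wz, ...]. A call has 1 to 5 rows; each row shifts and turns the pose as measured when the row begins, along the tool's axes as they then stand; what a row does not reach is not made up. A row lasts 1/12 s, in which the tool goes at most 41.7 mm and 7.16 degrees, less where a joint would pass 70% of its speed; a pose out of reach is approached as far as the arm can. A call is refused whole if a number of a shift passes 41.7 or a number of a turn 7.16, either way. A call with a gripper value outside its range is refused whole. OPENING is the finger opening in mm, from 0 to 88.1, set as the call begins (- or left out, the last holds). The fingers move at their own pace and stop on an object; FORCE is the grip in N (left out, the last holds). Time passes only in rows, so rows that do not move let the fingers close. It gives the time, the measured TCP pose, the force and the opening at its end, in the units of the state.
- get_state(): the state, without advancing time (a new reading comes with each control period).
- snapshot(name): name is "scene" or "top" or "wrist"; returns a dict with "color" (400x640x3 uint8, red, green, blue), "intrinsics" (3x3 intrinsics, pixels), "extrinsics" (4x4, takes a point from world to camera coordinates). Camera axes: x right, y down, z forward; pixel columns grow to the right and rows downward; lengths in m; the calibration is good to about 2 mm. A picture is of the moment at which its call begins. There is no depth.
- finish_job(): hands the job in, once; it reports no verdict.
Trained networks look in the newest picture that a camera, given by its name, has taken for a name from the list of things; names that differ only in an ending like _2 or _b are one class to them, and where a whole thing is asked for, a point or a joint stands for the part that bears it (a point fixed in the world has none). Each returns a list of dicts, best first, with "score" (0 to 1); they miss things now and then, are a little off and sometimes report something else, mostly with a low value. They report only what shows in the picture. A call takes as long as a camera call. They do not tell look-alikes from the thing itself.
- find_in(thing, camera): "xy" ([column, row] in pixels, amid what is visible of it).
The state is a dict: "clock": time; "q": joint angles; "qd": joint speeds; "joint_torque": joint torques, N m; "tool_pos": TCP position; "eef_rot": TCP orientation; "contact_force": force on the tool from outside, world axes, zero at the start; "moment": the same for the moment, N m; "opening": opening from 0.0 (shut) to 1.0 (fully open).
Only numpy, scipy, OpenCV 4.12 (cv2) and the standard library are available. Lean on these libraries where they do the work, as an engineer would, in place of code of your own. Each camera call takes 0.05 s, during which the arm holds its last target.

## Working session

There is one attempt and no reset: what is moved stays moved. The work goes in short steps, Python scripts to look and compute and a shell command to move; the robot and the scene stay as the last step left them, time stands still between calls to the robot, and variables do not carry over. Pictures are saved under pics/ and viewed, and the job is handed in when it is done.

```bash
ls; mkdir -p pics; cat > h.py <<'E'
import numpy as np, cv2
from plant import get_state, snapshot, finish_job, find_in
from scipy.spatial.transform import Rotation as R
def snap(n,f):
    s=snapshot(n); cv2.imwrite('pics/'+f,cv2.cvtColor(np.asarray(s['color']),cv2.COLOR_RGB2BGR)); return s
def ray(s,uv):
    K=np.array(s['intrinsics']);E=np.array(s['extrinsics']);Rm=E[:3,:3];t=E[:3,3]
    return -Rm.T@t, Rm.T@np.linalg.inv(K)@np.array([uv[0],uv[1],1.])
def atz(s,uv,z):
    c,d=ray(s,uv); return c+d*(z-c[2])/d[2]
def proj(s,p):
    K=np.array(s['intrinsics']);E=np.array(s['extrinsics'])
    q=K@(E[:3,:3]@np.asarray(p)+E[:3,3]); return q[:2]/q[2]
def st():
    s=get_state(); r=R.from_quat(s['eef_rot']); return s,np.array(s['tool_pos']),r
def delta(target,yaw=None):
    "tool-frame shift in mm to world target; tool down"
    s,p,r=st(); d=r.inv().apply((np.array(target)-p))*1000
    return d
E
python3 - <<'E'
from h import *
for n in ['scene','top','wrist']:
    s=snap(n,n+'0.png'); c,_=ray(s,(0,0)); print(n,c,np.array(s['intrinsics']).tolist())
    for t in ['cup1','hook','hook_tip','hook_mark','eye','seat','plate','clock','loupe','driver']:
        print(t,[(np.round(f['xy']).tolist(),round(f['score'],2)) for f in find_in(t,n)])
s,p,r=st(); print(s['clock'],p,r.as_matrix(),s['opening'])
E
```

```text
pics
scene [ 1.31579633 -0.10850605  1.05656527] [[391.14294148003233, 0.0, 318.83124627260315], [0.0, 391.14294148003233, 203.47206924004888], [0.0, 0.0, 1.0]]
cup1 [([220.0, 250.0], 0.97), ([231.0, 214.0], 0.94), ([186.0, 223.0], 0.74), ([186.0, 194.0], 0.74)]
hook [([379.0, 168.0], 0.57)]
hook_tip [([379.0, 168.0], 0.76)]
hook_mark [([381.0, 168.0], 0.73)]
eye [([310.0, 217.0], 0.97)]
seat [([312.0, 217.0], 0.89), ([379.0, 170.0], 0.19)]
plate [([309.0, 218.0], 0.95)]
clock [([392.0, 236.0], 0.66)]
loupe [([218.0, 244.0], 0.35)]
driver [([284.0, 296.0], 0.5), ([392.0, 236.0], 0.32)]
top [0.34100249 0.07117416 1.39856676] [[503.25822288061255, 0.0, 316.520596296681], [0.0, 503.25822288061255, 203.46496945967866], [0.0, 0.0, 1.0]]
cup1 [([430.0, 183.0], 0.8), ([414.0, 234.0], 0.68), ([470.0, 263.0], 0.56), ([470.0, 225.0], 0.55)]
hook [([218.0, 263.0], 0.57)]
hook_tip [([216.0, 259.0], 0.8)]
hook_mark [([215.0, 263.0], 0.61)]
eye [([316.0, 218.0], 0.87)]
seat [([317.0, 220.0], 0.65)]
plate [([314.0, 217.0], 0.82)]
clock []
loupe [([354.0, 290.0], 0.66)]
driver [([367.0, 131.0], 0.77)]
wrist [ 0.31498874 -0.54601763  0.38451984] [[345.16888244234013, 0.0, 320.92451185679477], [0.0, 345.16888244234013, 202.403231533124], [0.0, 0.0, 1.0]]
cup1 []
hook []
hook_tip []
hook_mark []
eye []
seat []
plate []
clock []
loupe []
driver []
1.65 [ 0.23753201 -0.5781507   0.23872723] [[ 9.24972213e-01  3.80034740e-01  4.86108314e-05]
 [ 3.80034743e-01 -9.24972208e-01 -9.39495139e-05]
 [ 9.25958898e-06  1.05374495e-04 -9.99999994e-01]] 1.0007199946750363
```

View pics/scene0.png

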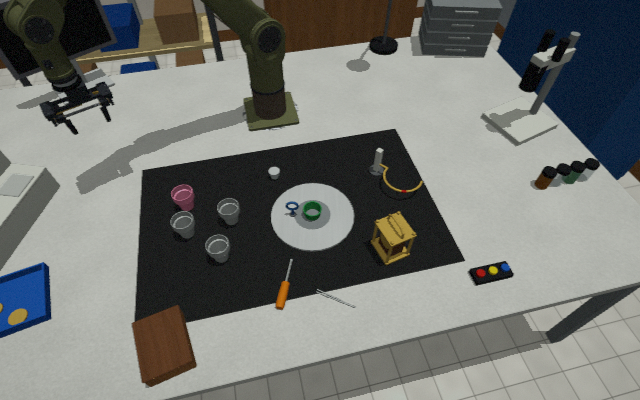

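View pics/top0.png

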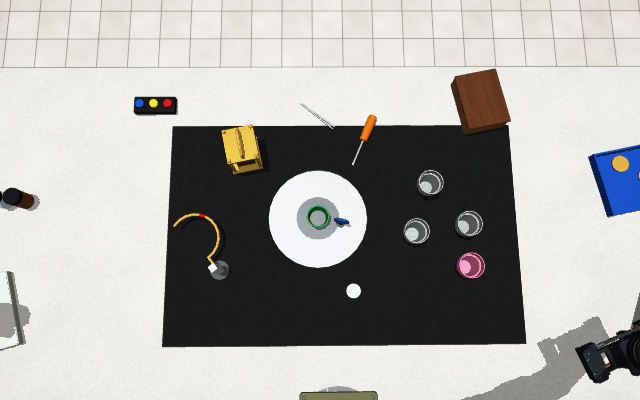

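```bash
python3 - <<'E'
import cv2
a=cv2.imread('pics/scene0.png')[120:330,150:450]; cv2.imwrite('pics/s0z.png',cv2.resize(a,None,fx=2.6,fy=2.6,interpolation=2))
a=cv2.imread('pics/top0.png')[110:310,180:510]; cv2.imwrite('pics/t0z.png',cv2.resize(a,None,fx=2.4,fy=2.4,interpolation=2))
E
```

```text
(no output)
```

View pics/s0z.png

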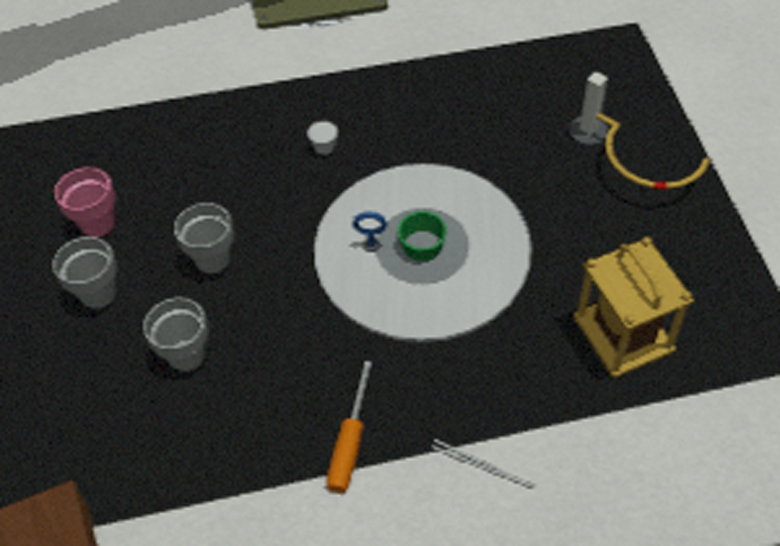

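View pics/t0z.png

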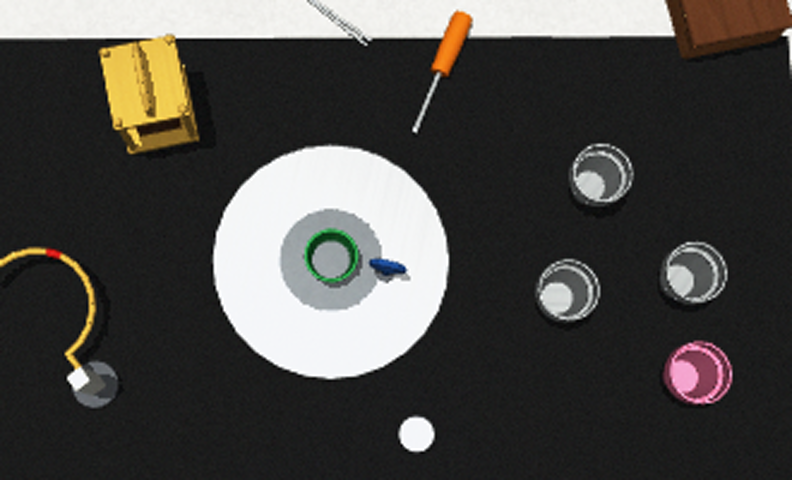

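```bash
cat >> h.py <<'E'
from scipy.optimize import minimize, least_squares
th=np.linspace(0,2*np.pi,48,endpoint=False)
def circ(x,y,z,r): return np.c_[x+r*np.cos(th),y+r*np.sin(th),z+0*th]
def cupmask(s,x,y,z0=0):
    P=np.vstack([circ(x,y,z0,.021),circ(x,y,z0+.05,.034),circ(x,y,z0+.075,.034)])
    uv=np.array([proj(s,p) for p in P]); h=cv2.convexHull(uv.astype(np.float32))
    m=np.zeros((400*4,640*4),np.uint8); cv2.fillPoly(m,[np.round(h*4+2).astype(np.int32)],255)
    return cv2.resize(m,(640,400),interpolation=cv2.INTER_AREA)/255.
def fitcups(ss,guess):
    out=[]
    for g in guess:
        def cost(v):
            c=0
            for s in ss:
                img=np.asarray(s['color']).astype(float).max(2); fg=np.clip((img-28)/20,0,1)
                u=proj(s,[g[0],g[1],.04]).astype(int); y0,x0=max(u[1]-24,0),max(u[0]-24,0)
                m=cupmask(s,*v)
                c+=np.abs(m-fg)[y0:u[1]+24,x0:u[0]+24].sum()
            return c
        r=minimize(cost,g,method='Nelder-Mead',options=dict(initial_simplex=[g,[g[0]+.006,g[1]],[g[0],g[1]+.006]],xatol=2e-4,fatol=.05,maxiter=60))
        out.append((r.x,r.fun))
    return out
E
cat > a.py <<'E'
from h import *
S=snapshot('scene');T=snapshot('top')
g=[atz(T,u,.06)[:2] for u in [(430,183),(416,231),(469,224)]]
for v,f in fitcups([S,T],g): print('cup both',v,f)
for s in (S,T):
    print([np.round(v,4).tolist()+[round(f,1)] for v,f in fitcups([s],g)])
def tri(pa,pb):
    (c1,d1),(c2,d2)=ray(S,pa),ray(T,pb)
    A=np.c_[d1,-d2]; k=np.linalg.lstsq(A,c2-c1,rcond=None)[0]; a=c1+k[0]*d1;b=c2+k[1]*d2
    return (a+b)/2,np.linalg.norm(a-b)
hs=[cv2.cvtColor(np.asarray(s['color']),cv2.COLOR_RGB2HSV) for s in (S,T)]
def cen(h,lo,hi,box):
    m=cv2.inRange(h,lo,hi); x0,y0,x1,y1=box; mm=np.zeros_like(m); mm[y0:y1,x0:x1]=m[y0:y1,x0:x1]
    ys,xs=np.nonzero(mm); return np.array([xs.mean(),ys.mean()]),len(xs)
b=[cen(hs[0],(100,100,40),(125,255,255),(280,198,302,214)),cen(hs[1],(100,100,40),(125,255,255),(328,212,355,232))]
print('blue',b,tri(b[0][0],b[1][0]))
b=[cen(hs[0],(45,80,30),(85,255,255),(295,195,330,230)),cen(hs[1],(45,80,30),(85,255,255),(300,200,335,235))]
print('green',b,tri(b[0][0],b[1][0]))
for h,s,bx in ((hs[0],S,(260,175,365,260)),(hs[1],T,(260,160,375,280))):
    m=np.zeros((400,640),np.uint8);m[bx[1]:bx[3],bx[0]:bx[2]]=(h[bx[1]:bx[3],bx[0]:bx[2],2]>90)*255
    c=max(cv2.findContours(m,0,1)[0],key=cv2.contourArea); e=cv2.fitEllipse(cv2.convexHull(c)); print('plate',e,atz(s,e[0],.008))
b=[]
for i,bx in ((0,(360,140,440,205)),(1,(165,200,240,285))):
    m=cv2.inRange(hs[i],(0,150,60),(8,255,255))|cv2.inRange(hs[i],(172,150,60),(180,255,255))
    ys,xs=np.nonzero(m[bx[1]:bx[3],bx[0]:bx[2]]); b.append((xs.mean()+bx[0],ys.mean()+bx[1]))
print('red',b,tri(*b))
print(get_state()['clock'])
for n,bx in (('scene',(355,140,435,205)),('top',(160,200,240,285))):
    s=S if n=='scene' else T; im=np.asarray(s['color'])[bx[1]:bx[3],bx[0]:bx[2],::-1]; cv2.imwrite(f'pics/hook_{n}.png',cv2.resize(im,None,fx=7,fy=7,interpolation=2))
E
python3 a.py
```

```text
cup both [ 0.65510254 -0.25588293] 419.96372549019605
cup both [ 0.52276535 -0.21176656] 473.84411764705885
cup both [ 0.54199493 -0.35454048] 526.6029411764706
[[0.6497, -0.2587, np.float64(281.9)], [0.5165, -0.214, np.float64(337.3)], [0.5366, -0.3573, np.float64(399.6)]]
[[0.6559, -0.2553, np.float64(75.2)], [0.5232, -0.2112, np.float64(79.3)], [0.5422, -0.3546, np.float64(69.6)]]
blue [(array([292.05263158, 206.31578947]), 57), (array([340.94444444, 220.66666667]), 72)] (array([ 0.55180501, -0.01249948,  0.05383922]), np.float64(0.0025343894716997354))
green [(array([311.76923077, 209.66515837]), 221), (array([317.67804878, 214.45853659]), 205)] (array([0.5709865 , 0.04918258, 0.04188688]), np.float64(0.004484994211229788))
plate ((312.0290222167969, 216.31100463867188), (67.58973693847656, 83.42935180664062), 89.23005676269531) [0.57271001 0.04693344 0.008     ]
plate ((317.3551940917969, 218.66775512695312), (97.2873306274414, 98.10865020751953), 90.9910888671875) [0.56521949 0.05188655 0.008     ]
red [(np.float64(403.6923076923077), np.float64(191.0769230769231)), (np.float64(201.66666666666666), np.float64(215.08333333333334))] (array([0.5698664 , 0.36468046, 0.04740111]), np.float64(0.0036879193348601205))
1.75
```

```bash
python3 -m creep '[35,-10,0,0,0,0,35,-10,0,0,0,0,35,-10,0,0,0,0,35,-10,0,0,0,0,35,-10,0,0,0,0]' 88; python3 - <<'E'
from h import *
s=snap('wrist','w1.png'); c,d=ray(s,(320,200)); st_=get_state(); print(st_['tool_pos'],st_['q'],c,d)
for t in ['cup1','eye','seat']: print(t,[(np.round(f['xy']).tolist(),round(f['score'],2)) for f in find_in(t,'wrist')])
E
```

```text
clock: 2.17
tool_pos: [0.374, -0.4722, 0.2373]
eef_rot: [0.983, 0.182, -0.004, 0.003]
contact_force: [0.3, 0.7, 0.7]
opening: 0.997
[ 0.38374433 -0.46453915  0.23743772] [ 0.90365949  0.65849165 -0.17480763  1.64003345  0.14255043  0.85400667
 -0.52054105] [ 0.45320718 -0.44092622  0.38229849] [-0.30372842 -0.11808085 -0.94544255]
cup1 [([214.0, 72.0], 0.55)]
eye []
seat []
```

View pics/w1.png

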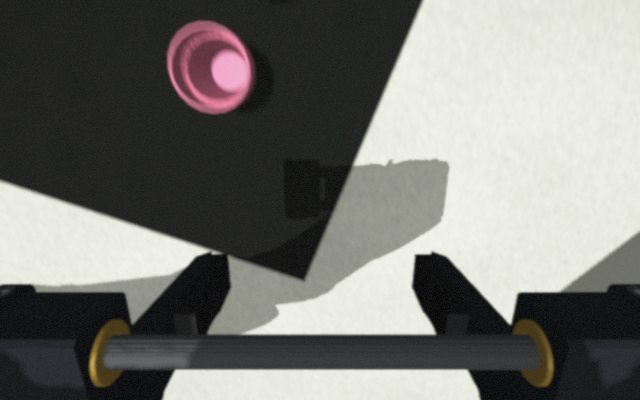

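View pics/hook_top.png

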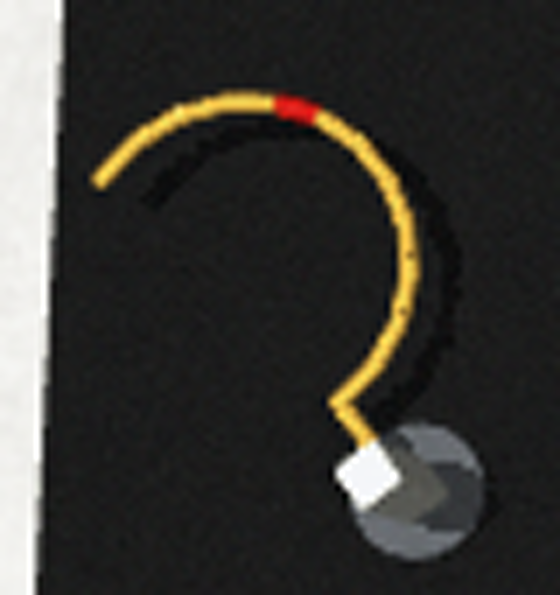

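View pics/hook_scene.png

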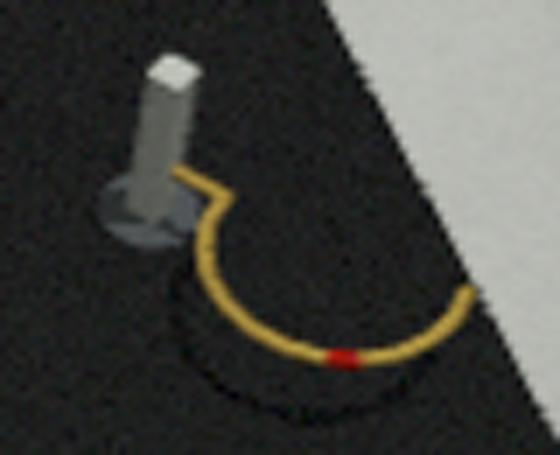

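```bash
python3 -m creep '[30,-10,0,0,0,0,30,-10,0,0,0,0,30,-10,0,0,0,0,25,-8,0,0,0,0,0,0,0,0,0,0]' 88; python3 - <<'E'
from h import *
s=snap('wrist','w2.png'); s_,p,r=st(); print(p,r.as_euler('xyz',degrees=True))
for t in ['cup1']:
  for f in find_in(t,'wrist'): print(f['xy'],f['score'],atz(s,f['xy'],.06))
for q in [(.5422,-.3546)]: print(proj(s,[*q,.075]),proj(s,[*q,0]))
E
```

```text
clock: 2.78
tool_pos: [0.461, -0.4042, 0.2351]
eef_rot: [0.985, 0.173, -0.008, 0.005]
contact_force: [1.0, 0.5, -0.3]
opening: 0.994
[ 0.45814699 -0.40676131  0.23508111] [179.51468354   1.17930883  19.81295069]
[294.4, 70.3] 0.78 [ 0.54031809 -0.35226024  0.06      ]
[123.7, 37.2] 0.72 [ 0.51609135 -0.21013541  0.06      ]
[296.65469389  68.67815065] [300.90492727  70.44551183]
```

View pics/w2.png

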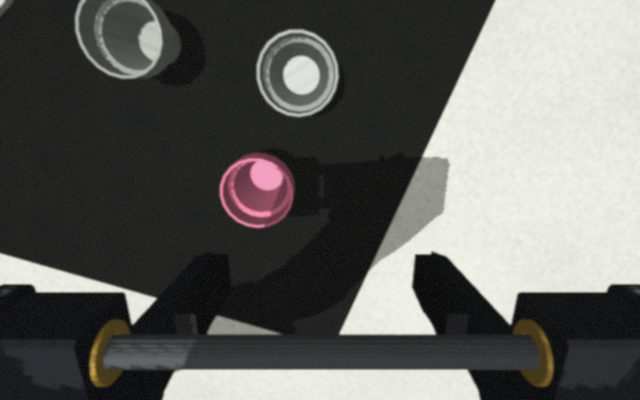

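```bash
cat >> h.py <<'E'
def go(x,y,z,yaw):
    "tool-frame shift (mm) and rotvec (deg) to down-pointing pose with tool x at yaw deg"
    s,p,r=st(); yw=np.radians(yaw)
    X=np.array([np.cos(yw),np.sin(yw),0]);Z=np.array([0,0,-1.]);Y=np.cross(Z,X)
    D=R.from_matrix(np.c_[X,Y,Z]); d=r.inv().apply((np.array([x,y,z])-p))*1000
    rv=(r.inv()*D).as_rotvec(degrees=True); m=r.as_matrix()
    print('t',round(s['clock'],2),'pos',np.round(p,4),'yaw',round(np.degrees(np.arctan2(m[1,0],m[0,0])),1),'tilt',np.round(np.degrees(m[:2,2]),2),'F',np.round(s['contact_force'],1),'op',round(s['opening']*88,1),'q7',round(s['q'][6],2))
    print('SHIFT',np.round(d,1),'TURN',np.round(rv,2))
if __name__=='__main__':
    import sys; go(*map(float,sys.argv[1:5]))
E
python3 h.py .541 -.354 .12 20
```

```text
t 2.88 pos [ 0.4561 -0.4086  0.2351] yaw 19.6 tilt [-1.04 -0.93] F [-0.9 -0.1 -0.6] op 87.6 q7 -0.71
SHIFT [100.9 -23.9 112.6] TURN [ 0.52  1.3  -0.35]
```

```bash
python3 -m creep '[28,-7,28,0.5,1.3,0,28,-6,28,0,0,0,28,-6,28,0,0,0,17,-5,28,0,0,0,0,0,0,0,0,0]' 88; python3 h.py .541 -.354 .044 20
```

```text
clock: 3.3
tool_pos: [0.5336, -0.3717, 0.1209]
eef_rot: [0.987, 0.158, -0.002, 0.007]
contact_force: [-1.4, 0.6, -0.2]
opening: 1.001
t 3.3 pos [ 0.5336 -0.3717  0.1209] yaw 18.1 tilt [-0.14 -0.89] F [-1.4  0.6 -0.2] op 88.1 q7 -0.85
SHIFT [ 13.  -15.6  76.6] TURN [ 0.79  0.42 -1.86]
```

```bash
python3 -m creep '[13,-16,5,0.8,0.4,-1.8,0,0,0,0,0,0]' 88; python3 h.py .541 -.354 .044 20; python3 - <<'E'
from h import *
s=snap('wrist','w3.png')
E
```

```text
clock: 3.47
tool_pos: [0.5375, -0.3556, 0.1148]
eef_rot: [0.985, 0.172, -0.002, -0.0]
contact_force: [0.5, 2.2, -0.2]
opening: 0.999
t 3.47 pos [ 0.5375 -0.3556  0.1148] yaw 19.8 tilt [-0.25 -0.03] F [ 0.5  2.2 -0.2] op 87.9 q7 -0.84
SHIFT [ 4.1 -0.3 70.7] TURN [-0.06  0.24 -0.22]
```

View pics/w3.png

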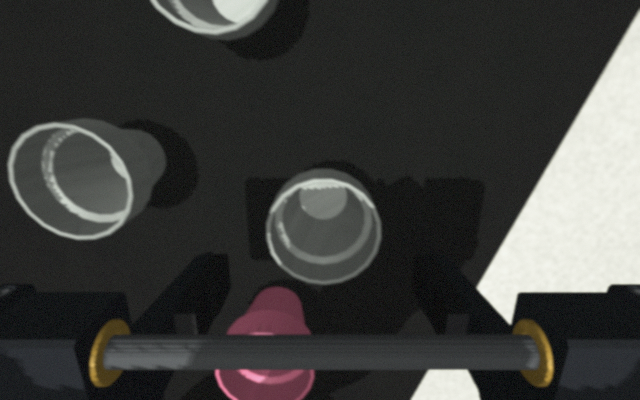

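```bash
python3 -m creep '[4,0,25,0,0.2,0,0,0,25,0,0,0,0,0,22,0,0,0,0,0,0,0,0,0]' 88; python3 h.py .541 -.354 .044 20
```

```text
clock: 3.85
tool_pos: [0.5382, -0.3687, 0.0506]
eef_rot: [0.986, 0.166, 0.002, 0.008]
contact_force: [-0.0, 0.6, -0.9]
opening: 1.0
t 3.85 pos [ 0.5382 -0.3687  0.0506] yaw 19.1 tilt [ 0.4  -0.86] F [-0.   0.6 -0.9] op 88.0 q7 -0.85
SHIFT [  7.4 -13.1   6.4] TURN [ 0.95 -0.09 -0.94]
```

```bash
python3 -m creep '[7,-13,3,0.9,0,-0.9,0,0,0,0,0,0]' 88; python3 h.py .541 -.354 .044 20; python3 - <<'E'
from h import *
s=snap('wrist','w4.png')
E
```

```text
clock: 4.02
tool_pos: [0.5396, -0.3566, 0.0501]
eef_rot: [0.985, 0.172, 0.001, 0.001]
contact_force: [0.7, 1.1, 0.5]
opening: 0.998
t 4.02 pos [ 0.5396 -0.3566  0.0501] yaw 19.8 tilt [ 0.14 -0.12] F [0.7 1.1 0.5] op 87.9 q7 -0.85
SHIFT [ 2.2 -2.   6.1] TURN [ 0.16 -0.1  -0.19]
```

View pics/w4.png

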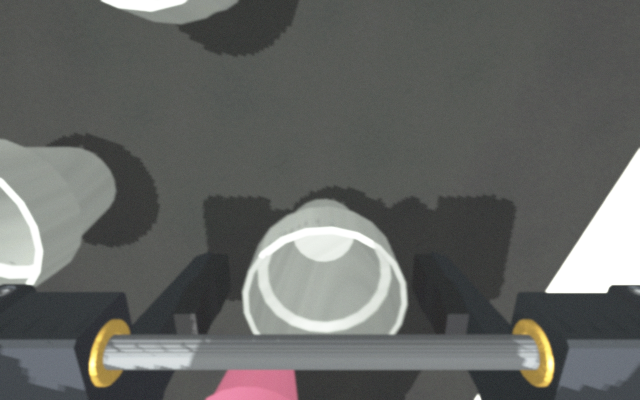

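```bash
python3 -m creep '[2,-2,6,0,0,0,0,0,0,0,0,0,0,0,0,0,0,0,0,0,0,0,0,0,0,0,0,0,0,0]' 60 30; python3 -m creep '[0,0,0,0,0,0,0,0,0,0,0,0]' 60 30; python3 h.py .541 -.354 .15 20
```

```text
clock: 4.48
tool_pos: [0.543, -0.3589, 0.0495]
eef_rot: [0.985, 0.171, 0.004, 0.006]
contact_force: [-0.4, -0.4, -1.1]
opening: 0.758
clock: 4.65
tool_pos: [0.543, -0.359, 0.0496]
eef_rot: [0.985, 0.171, 0.004, 0.006]
contact_force: [-1.3, -0.7, -0.8]
opening: 0.754
t 4.65 pos [ 0.543  -0.359   0.0496] yaw 19.7 tilt [ 0.57 -0.61] F [-1.3 -0.7 -0.8] op 66.4 q7 -0.86
SHIFT [   0.4   -4.  -100.5] TURN [ 0.77 -0.33 -0.34]
```

```bash
python3 -m creep '[0,-2,-30,0.7,0,0,0,-2,-30,0,0,0,0,-2,-30,0,0,0,0,-2,-15,0,0,0]'; python3 h.py .53 -.25 .17 40; python3 - <<'E'
from h import *
s=snap('wrist','w5.png')
E
```

```text
clock: 4.98
tool_pos: [0.5359, -0.3495, 0.1522]
eef_rot: [0.985, 0.171, -0.002, -0.004]
contact_force: [0.2, -0.4, -1.7]
opening: 0.759
t 4.98 pos [ 0.5359 -0.3495  0.1522] yaw 19.7 tilt [-0.32  0.42] F [ 0.2 -0.4 -1.7] op 66.8 q7 -0.84
SHIFT [ 27.9 -95.8 -17. ] TURN [ -0.52   0.07 -20.34]
```

View pics/w5.png

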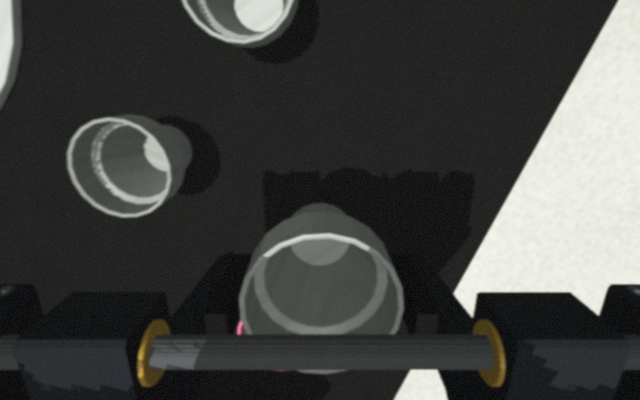

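```bash
python3 -m creep '[13,-36,-4,0,0,-7,17,-34,-4,0,0,-7,21,-31,-4,0,0,-7,25,-29,-4,0,0,-7,28,-25,-4,0,0,-7]'; python3 h.py .568 -.05 .18 77
```

```text
clock: 5.45
tool_pos: [0.5351, -0.1684, 0.1732]
eef_rot: [0.888, 0.46, -0.002, 0.003]
contact_force: [-0.2, 1.4, -1.0]
opening: 0.752
t 5.45 pos [ 0.5351 -0.1684  0.1732] yaw 54.8 tilt [-0.05 -0.37] F [-0.2  1.4 -1. ] op 66.2 q7 -0.67
SHIFT [115.7 -41.2  -7.6] TURN [  0.1    0.36 -22.17]
```

```bash
python3 -m creep '[32,-13,-4,0,0.3,-7,32,-9,-4,0,0,-7,33,-5,-4,0,0,-7,0,0,0,0,0,0]'; python3 h.py .568 .05 .18 77; python3 - <<'E'
from h import *
s=snap('wrist','w6.png')
for t in ['eye','seat','plate']:
  for f in find_in(t,'wrist'): print(t,f['xy'],f['score'],atz(s,f['xy'],.05))
E
```

```text
clock: 5.78
tool_pos: [0.5558, -0.0541, 0.1838]
eef_rot: [0.781, 0.624, 0.002, -0.002]
contact_force: [0.7, -0.0, -1.4]
opening: 0.756
t 5.78 pos [ 0.5558 -0.0541  0.1838] yaw 77.3 tilt [0.   0.35] F [ 0.7 -0.  -1.4] op 66.5 q7 -0.56
SHIFT [104.2 -11.    4.5] TURN [-0.08 -0.34  0.26]
eye [307.5, 84.9] 0.89 [0.56351456 0.03097714 0.05      ]
seat [302.2, 84.9] 0.94 [0.55954267 0.0318749  0.05      ]
plate [307.8, 88.4] 0.88 [0.56314639 0.02844273 0.05      ]
```

View pics/w6.png

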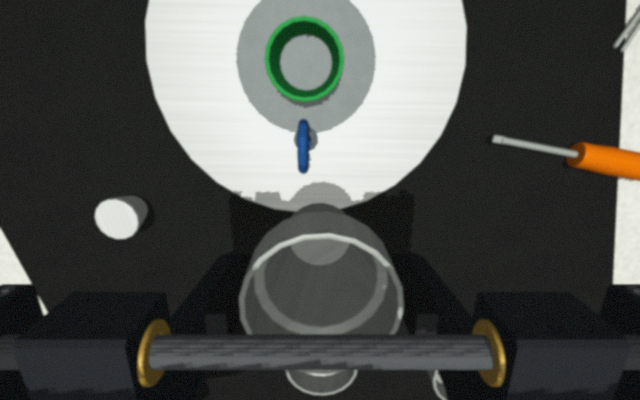

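```bash
cat > seat.py <<'E'
from h import *
s=snapshot('wrist'); im=np.asarray(s['color']); h=cv2.cvtColor(im,cv2.COLOR_RGB2HSV)
g=cv2.inRange(h,(45,80,30),(85,255,255)); c=max(cv2.findContours(g,0,1)[0],key=cv2.contourArea); e=cv2.fitEllipse(cv2.convexHull(c))
b=cv2.inRange(h,(100,100,40),(125,255,255)); b[200:]=0; b[:,:200]=0; b[:,420:]=0; ys,xs=np.nonzero(b); bc=(xs.mean(),ys.mean())
S=atz(s,e[0],.042); B=atz(s,bc,.055)
print('green',np.round(e[0],1),np.round(e[1],1),'seat',S,'blue',bc,B,'dist',np.linalg.norm((B-S)[:2]),'plate yaw',np.degrees(np.arctan2(*(B-S)[[1,0]])))
print('floor',atz(s,(306,63),.010), 'rim dia check', e[1][0]/345*.0)
E
python3 seat.py
```

```text
green [301.3  39.6] [80.9 89.5] seat [0.56512504 0.05072982 0.042     ] blue (np.float64(301.9569120287253), np.float64(128.47935368043088)) [ 0.54983656 -0.0118374   0.055     ] dist 0.06440803342622196 plate yaw -103.73131801161112
floor [0.56340959 0.03595549 0.01      ] rim dia check 0.0
```

```bash
python3 h.py .565 .051 .16 76
```

```text
t 6.03 pos [ 0.5532 -0.066   0.1826] yaw 76.2 tilt [-0.28 -0.16] F [ 0.4 -0.4 -0.8] op 66.4 q7 -0.56
SHIFT [116.5 -16.4  22.2] TURN [-0.23  0.23  0.17]
```

```bash
python3 -m creep '[35,-5,4,0,0,0,35,-5,4,0,0,0,30,-4,4,0,0,0,12,-2,4,0,0,0]'; python3 h.py .565 .051 .14 76;python3 -m creep '[0,0,0,0,0,0]'; python3 h.py .565 .051 .14 76
```

```text
clock: 6.37
tool_pos: [0.5659, 0.0342, 0.1639]
eef_rot: [0.796, 0.606, -0.006, 0.003]
contact_force: [-0.2, 0.6, -0.7]
opening: 0.755
t 6.37 pos [0.5659 0.0342 0.1639] yaw 74.6 tilt [-0.34 -0.67] F [-0.2  0.6 -0.7] op 66.4 q7 -0.76
SHIFT [16.2 -5.3 23.7] TURN [-0.15  0.74 -1.42]
clock: 6.45
tool_pos: [0.5656, 0.0359, 0.163]
eef_rot: [0.795, 0.607, -0.006, 0.002]
contact_force: [0.1, -0.3, -1.3]
opening: 0.757
t 6.45 pos [0.5656 0.0359 0.163 ] yaw 74.7 tilt [-0.41 -0.63] F [ 0.1 -0.3 -1.3] op 66.6 q7 -0.76
SHIFT [14.7 -4.4 22.8] TURN [-0.23  0.71 -1.3 ]
```

Descend gradually; foot at ~90 mm now, socket mouth 42.

```bash
python3 -m creep '[14,-4,10,-0.2,0.7,-1.3,4,0,10,0,0,0]'; python3 h.py .565 .051 .115 76;python3 -m creep '[2,-1,10,0,0,0]'; python3 h.py .565 .051 .105 76; python3 seat.py; python3 -c "
from h import *
snap('wrist','w7.png');snap('scene','s7.png')"
```

```text
clock: 6.62
tool_pos: [0.5675, 0.0499, 0.1432]
eef_rot: [0.789, 0.614, -0.0, 0.002]
contact_force: [0.1, 0.8, -1.3]
opening: 0.756
t 6.62 pos [0.5675 0.0499 0.1432] yaw 75.7 tilt [ 0.11 -0.18] F [ 0.1  0.8 -1.3] op 66.5 q7 -0.78
SHIFT [ 0.6 -2.8 28.2] TURN [ 0.15  0.15 -0.27]
clock: 6.7
tool_pos: [0.5676, 0.0495, 0.1327]
eef_rot: [0.79, 0.613, -0.001, 0.003]
contact_force: [-0.5, -0.3, -1.2]
opening: 0.759
t 6.7 pos [0.5676 0.0495 0.1327] yaw 75.5 tilt [ 0.15 -0.29] F [-0.5 -0.3 -1.2] op 66.8 q7 -0.79
SHIFT [ 0.9 -3.  27.7] TURN [ 0.22  0.24 -0.45]
green [317.4 203.6] [80.1 83.5] seat [0.56525116 0.05220331 0.042     ] blue (np.float64(nan), np.float64(nan)) [nan nan nan] dist nan plate yaw nan
floor [0.58142397 0.14740223 0.01      ] rim dia check 0.0seat.py:4: RuntimeWarning: Mean of empty slice.
  b=cv2.inRange(h,(100,100,40),(125,255,255)); b[200:]=0; b[:,:200]=0; b[:,420:]=0; ys,xs=np.nonzero(b); bc=(xs.mean(),ys.mean())
  ret = ret.dtype.type(ret / rcount)
```

View pics/w7.png

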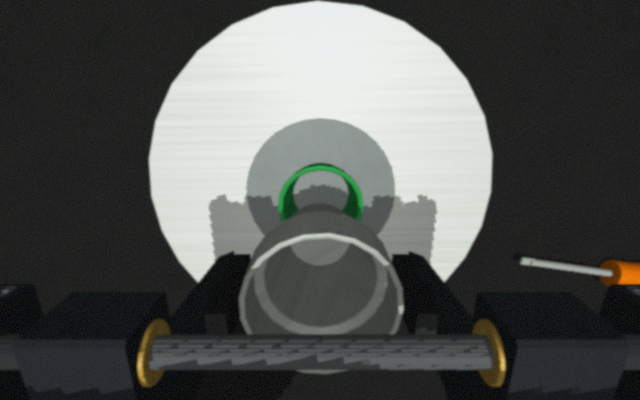

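```bash
python3 -m creep '[2,-2,15,0.2,0.2,-0.4,0,-1,15,0,0,0]'; python3 h.py .565 .051 .0600 76
```

```text
clock: 7.02
tool_pos: [0.5668, 0.05, 0.1045]
eef_rot: [0.789, 0.614, 0.001, 0.002]
contact_force: [-0.9, 0.8, -2.1]
opening: 0.755
t 7.02 pos [0.5668 0.05   0.1045] yaw 75.8 tilt [ 0.2  -0.08] F [-0.9  0.8 -2.1] op 66.5 q7 -0.8
SHIFT [ 0.6 -2.1 44.5] TURN [ 0.22  0.03 -0.23]
```

```bash
python3 -m creep '[1,-2,14,0.2,0,0,1,-1,14,0,0,0]'; python3 h.py .565 .051 .0600 76; python3 -m creep '[0.5,-1,12,0.2,0,0]';python3 h.py .565 .051 .0600 76
```

```text
clock: 7.18
tool_pos: [0.5657, 0.0494, 0.0765]
eef_rot: [0.791, 0.612, 0.0, 0.002]
contact_force: [-0.2, 0.4, -0.4]
opening: 0.758
t 7.18 pos [0.5657 0.0494 0.0765] yaw 75.5 tilt [ 0.15 -0.13] F [-0.2  0.4 -0.4] op 66.7 q7 -0.83
SHIFT [ 1.4 -1.1 16.5] TURN [ 0.18  0.09 -0.48]
clock: 7.27
tool_pos: [0.5661, 0.0503, 0.0645]
eef_rot: [0.791, 0.612, 0.001, 0.001]
contact_force: [1.0, 4.8, 2.9]
opening: 0.755
t 7.27 pos [0.5661 0.0503 0.0645] yaw 75.5 tilt [0.12 0.01] F [1.  4.8 2.9] op 66.4 q7 -0.83
SHIFT [ 0.4 -1.2  4.5] TURN [ 0.11 -0.04 -0.55]
```

```bash
python3 -m creep '[1.5,0,4,0,0,0]';python3 h.py .565 .051 .0600 76; python3 -m creep '[0,0,2,0,0,0]';python3 h.py .565 .051 .0600 76
```

```text
clock: 7.35
tool_pos: [0.5669, 0.0518, 0.0596]
eef_rot: [0.791, 0.612, 0.001, 0.0]
contact_force: [-0.7, 1.7, -0.0]
opening: 0.759
t 7.35 pos [0.5669 0.0518 0.0596] yaw 75.4 tilt [0.13 0.05] F [-0.7  1.7 -0. ] op 66.8 q7 -0.84
SHIFT [-1.2 -1.6 -0.4] TURN [ 0.11 -0.08 -0.59]
clock: 7.43
tool_pos: [0.5669, 0.0518, 0.0585]
eef_rot: [0.791, 0.611, 0.001, 0.0]
contact_force: [-7.9, 2.4, 30.9]
opening: 0.757
t 7.43 pos [0.5669 0.0518 0.0585] yaw 75.4 tilt [0.11 0.02] F [-7.9  2.4 30.9] op 66.6 q7 -0.84
SHIFT [-1.2 -1.6 -1.6] TURN [ 0.1  -0.05 -0.61]
```

```bash
python3 -m creep '[0,0,-1,0,0,0,0,0,0,0,0,0,0,0,0,0,0,0,0,0,0,0,0,0]' 88;python3 h.py .567 .052 .0600 76; python3 -c "
from h import *
snap('wrist','w8.png')"
```

```text
clock: 7.77
tool_pos: [0.5676, 0.0491, 0.0614]
eef_rot: [0.792, 0.611, 0.0, 0.002]
contact_force: [0.2, 0.3, -0.1]
opening: 0.997
t 7.77 pos [0.5676 0.0491 0.0614] yaw 75.3 tilt [ 0.16 -0.17] F [ 0.2  0.3 -0.1] op 87.8 q7 -0.84
SHIFT [ 2.7 -1.3  1.4] TURN [ 0.2   0.12 -0.75]
```

View pics/w8.png

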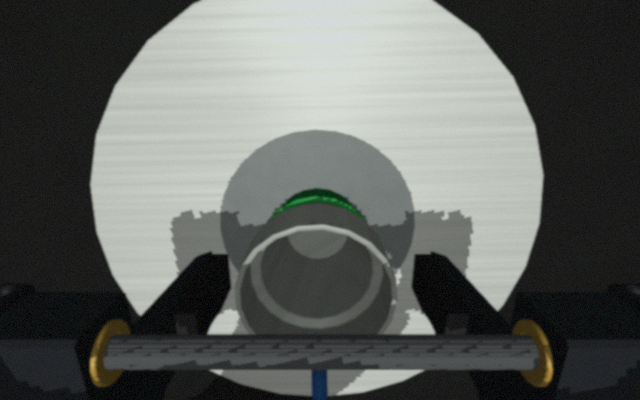

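```bash
python3 -m creep '[0,0,-35,0,0,0,0,0,-35,0,0,0,0,0,-35,0,0,0,-38,0,-25,0,0,0,-38,0,0,0,0,0]' 88;python3 h.py .523 -.27 .18 76
```

```text
clock: 8.23
tool_pos: [0.5501, -0.0127, 0.1923]
eef_rot: [0.788, 0.616, 0.001, -0.001]
contact_force: [0.4, -0.9, -1.1]
opening: 1.002
t 8.23 pos [ 0.5501 -0.0127  0.1923] yaw 76.0 tilt [0.02 0.1 ] F [ 0.4 -0.9 -1.1] op 88.1 q7 -0.65
SHIFT [-256.2   35.8   11.8] TURN [-0.   -0.1   0.05]
```

```bash
python3 -m creep '[-41,6,2,0,0,0,-41,6,2,0,0,0,-41,6,2,0,0,0,-41,6,2,0,0,0,-41,6,2,0,0,0]' 88;python3 -m creep '[-25,4,2,0,0,0,-20,2,0,0,0,0]'; python3 h.py .523 -.27 .18 76;  python3 -c "
from h import *
s=snap('wrist','w9.png')
print(proj(s,[.5227,-.2115,.075]),proj(s,[.5227,-.2115,.0]))"
```

```text
clock: 8.65
tool_pos: [0.5304, -0.2207, 0.1864]
eef_rot: [0.785, 0.619, 0.004, 0.002]
contact_force: [0.1, 0.2, -0.4]
opening: 0.995
clock: 8.82
tool_pos: [0.5225, -0.2753, 0.1837]
eef_rot: [0.788, 0.616, 0.001, 0.003]
contact_force: [-0.0, 0.7, -0.4]
opening: 0.998
t 8.82 pos [ 0.5225 -0.2753  0.1837] yaw 76.0 tilt [ 0.33 -0.18] F [-0.   0.7 -0.4] op 87.8 q7 -0.21
SHIFT [ 5.3 -0.8  3.7] TURN [ 0.36  0.09 -0.01]
[299.71505335 116.90619809] [303.95693333 109.52064496]
```

View pics/w9.png

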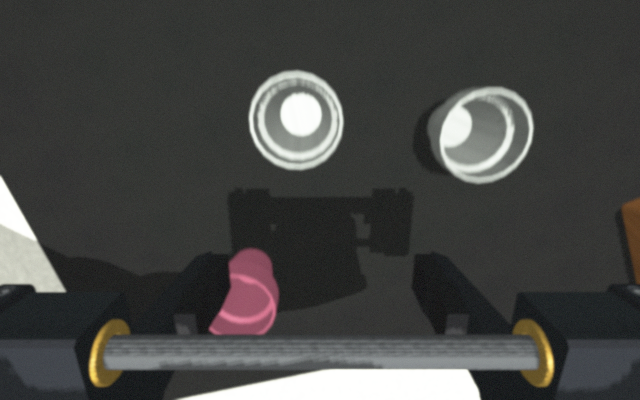

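```bash
python3 -c "
from h import *
s=snapshot('wrist')
print(proj(s,[.5227,-.2115,.075]))
print(atz(s,(296.5,119.5),.075),atz(s,(482.5,135),.075),atz(s,(301,114),.003))"; python3 h.py .523 -.213 .13 76
```

```text
[299.33523704 106.62426746]
[ 0.51832654 -0.21959204  0.075     ] [ 0.64686945 -0.26416821  0.075     ] [ 0.51740599 -0.22178758  0.003     ]
t 8.92 pos [ 0.5212 -0.2783  0.1835] yaw 75.6 tilt [ 0.26 -0.34] F [-0.3 -0.3 -0.6] op 87.8 q7 -0.21
SHIFT [ 64.  -14.8  53.1] TURN [ 0.33  0.27 -0.35]
```

```bash
python3 -m creep '[30,-8,20,0.3,0.3,-0.3,25,-4,18,0,0,0,9,-2,15,0,0,0]' 88;python3 h.py .520 -.213 .11 76;python3 -c "
from h import *
s=snap('wrist','w10.png')"
```

```text
clock: 9.17
tool_pos: [0.5257, -0.2167, 0.1319]
eef_rot: [0.792, 0.611, 0.003, 0.004]
contact_force: [0.6, 0.4, -0.2]
opening: 0.997
t 9.17 pos [ 0.5257 -0.2167  0.1319] yaw 75.3 tilt [ 0.54 -0.21] F [ 0.6  0.4 -0.2] op 87.7 q7 -0.36
SHIFT [ 2.2 -6.7 21.8] TURN [ 0.57  0.07 -0.73]
```

View pics/w10.png

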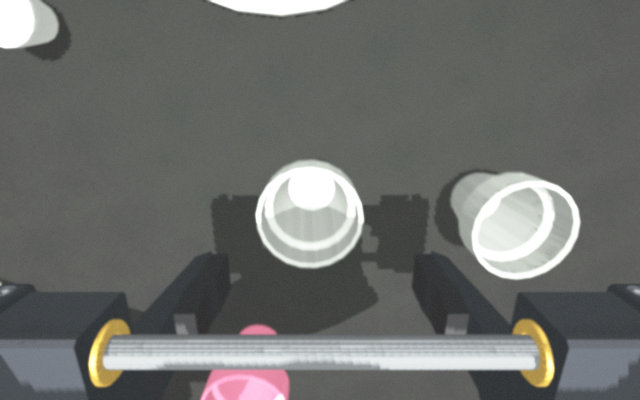

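```bash
python3 -m creep '[2,-7,15,0.5,0,-0.7,1,-2,18,0,0,0]' 88;python3 h.py .520 -.213 .046 76
```

```text
clock: 9.38
tool_pos: [0.518, -0.2071, 0.0977]
eef_rot: [0.786, 0.618, -0.0, -0.001]
contact_force: [-0.3, -0.3, -0.6]
opening: 0.999
t 9.38 pos [ 0.518  -0.2071  0.0977] yaw 76.4 tilt [-0.04  0.05] F [-0.3 -0.3 -0.6] op 87.9 q7 -0.39
SHIFT [-5.3  3.4 51.7] TURN [-0.05 -0.04  0.41]
```

```bash
python3 -m creep '[-5,3,18,0,0,0.4,0,0,18,0,0,0]' 88;python3 h.py .520 -.213 .046 76;python3 -m creep '[0,0,13,0,0,0]' 88;python3 h.py .520 -.213 .046 76;python3 -c "
from h import *
s=snap('wrist','w11.png')"
```

```text
clock: 9.55
tool_pos: [0.5203, -0.211, 0.0617]
eef_rot: [0.787, 0.617, 0.0, -0.0]
contact_force: [0.1, -1.1, 0.7]
opening: 0.998
t 9.55 pos [ 0.5203 -0.211   0.0617] yaw 76.2 tilt [0.02 0.05] F [ 0.1 -1.1  0.7] op 87.8 q7 -0.41
SHIFT [-2.   0.1 15.7] TURN [ 0.01 -0.05  0.18]
clock: 9.63
tool_pos: [0.5202, -0.2104, 0.048]
eef_rot: [0.787, 0.617, 0.0, -0.001]
contact_force: [0.1, 0.0, -0.1]
opening: 0.996
t 9.63 pos [ 0.5202 -0.2104  0.048 ] yaw 76.2 tilt [-0.02  0.07] F [ 0.1  0.  -0.1] op 87.6 q7 -0.42
SHIFT [-2.6  0.4  2. ] TURN [-0.04 -0.07  0.24]
```

View pics/w11.png

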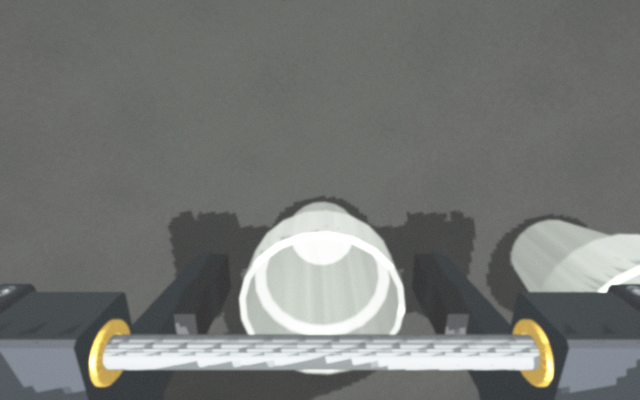

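```bash
python3 -m creep '[-1,0,2,0,0,0,0,0,0,0,0,0,0,0,0,0,0,0,0,0,0,0,0,0,0,0,0,0,0,0]' 60 30; python3 -m creep '[0,0,0,0,0,0]'; python3 h.py .520 -.213 .046 76; python3 -m creep '[0,0,-33,0,0,0,0,0,-33,0,0,0,0,0,-33,0,0,0,15,0,-33,0,0,0,30,-4,-10,0,0,0]'; python3 h.py .567 .051 .185 76
```

```text
clock: 10.1
tool_pos: [0.5202, -0.2109, 0.0465]
eef_rot: [0.786, 0.618, -0.0, -0.001]
contact_force: [-0.8, -0.1, -0.2]
opening: 0.759
clock: 10.18
tool_pos: [0.5205, -0.2111, 0.0471]
eef_rot: [0.786, 0.618, 0.0, -0.001]
contact_force: [0.5, -0.7, -0.5]
opening: 0.759
t 10.18 pos [ 0.5205 -0.2111  0.0471] yaw 76.3 tilt [-0.03  0.06] F [ 0.5 -0.7 -0.5] op 66.8 q7 -0.42
SHIFT [-1.9 -0.   1.1] TURN [-0.05 -0.05  0.3 ]
clock: 10.6
tool_pos: [0.5237, -0.1729, 0.192]
eef_rot: [0.79, 0.613, -0.004, -0.002]
contact_force: [1.7, -0.6, -0.1]
opening: 0.758
t 10.6 pos [ 0.5237 -0.1729  0.192 ] yaw 75.7 tilt [-0.56 -0.08] F [ 1.7 -0.6 -0.1] op 66.7 q7 -0.39
SHIFT [227.6 -13.4   6.3] TURN [-0.53  0.22 -0.33]
```

```bash
python3 -m creep '[40,-3,0,-0.5,0.2,-0.3,40,-3,0,0,0,0,40,-3,0,0,0,0,40,-3,0,0,0,0,30,-2,0,0,0,0]'; python3 h.py .567 .051 .17 76;  python3 -m creep '[15,-2,3,0,0,0,6,-1,3,0,0,0]'; python3 h.py .567 .051 .17 76
```

```text
clock: 11.02
tool_pos: [0.56, 0.017, 0.1991]
eef_rot: [0.792, 0.611, 0.004, 0.005]
contact_force: [0.1, 0.6, -0.1]
opening: 0.763
t 11.02 pos [0.56   0.017  0.1991] yaw 75.3 tilt [ 0.7  -0.24] F [ 0.1  0.6 -0.1] op 67.1 q7 -0.71
SHIFT [34.7 -2.2 29. ] TURN [ 0.74  0.06 -0.72]
clock: 11.18
tool_pos: [0.5636, 0.048, 0.1949]
eef_rot: [0.789, 0.615, 0.007, 0.005]
contact_force: [-0.5, 0.3, -1.7]
opening: 0.757
t 11.18 pos [0.5636 0.048  0.1949] yaw 75.9 tilt [0.96 0.09] F [-0.5  0.3 -1.7] op 66.6 q7 -0.75
SHIFT [ 3.6  2.2 24.9] TURN [ 0.91 -0.32 -0.12]
```

```bash
python3 -m creep '[2,1.5,12,0.8,-0.3,0,0,0,12,0,0,0]'; python3 h.py .567 .051 .14 76;python3 -c "
from h import *
s=snap('wrist','w12.png'); s=snap('scene','s12.png')
a=cv2.imread('pics/s12.png')[120:270,230:430]; cv2.imwrite('pics/s12z.png',cv2.resize(a,None,fx=3.5,fy=3.5,interpolation=2))"
```

```text
clock: 11.35
tool_pos: [0.567, 0.0517, 0.1718]
eef_rot: [0.788, 0.616, 0.002, 0.001]
contact_force: [-0.1, 0.5, -1.0]
opening: 0.756
t 11.35 pos [0.567  0.0517 0.1718] yaw 76.1 tilt [0.29 0.05] F [-0.1  0.5 -1. ] op 66.5 q7 -0.76
SHIFT [-0.7  0.  31.8] TURN [ 0.27 -0.12  0.09]
```

View pics/w12.png

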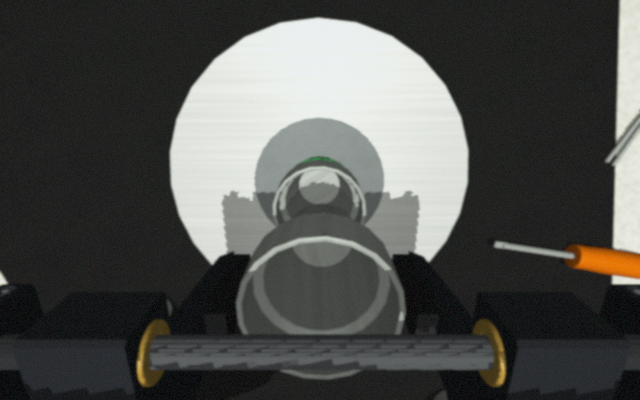

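View pics/s12z.png

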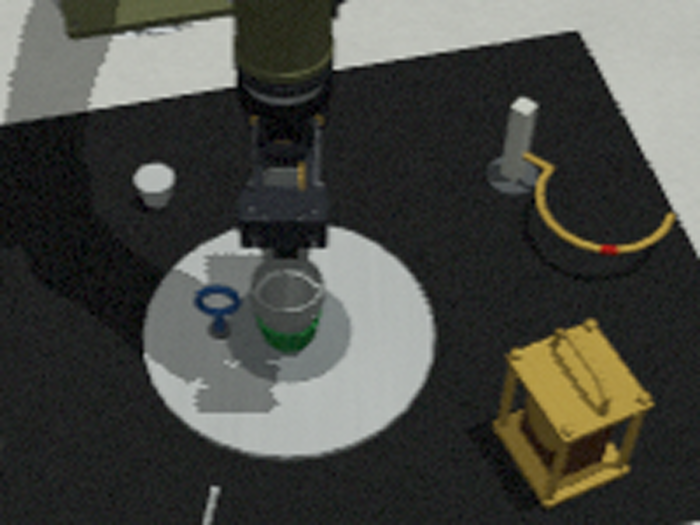

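Aligned above cup 1. Descend.

```bash
python3 -m creep '[-0.7,0,14,0.2,0,0,0,0,14,0,0,0]'; python3 h.py .567 .051 .082 76; python3 -m creep '[0,0,14,0,0,0,0,0,12,0,0,0]'; python3 h.py .567 .051 .082 76
```

```text
clock: 11.62
tool_pos: [0.566, 0.0455, 0.1429]
eef_rot: [0.79, 0.614, -0.001, 0.0]
contact_force: [-0.3, 0.2, -0.9]
opening: 0.759
t 11.62 pos [0.566  0.0455 0.1429] yaw 75.7 tilt [-0.07 -0.1 ] F [-0.3  0.2 -0.9] op 66.8 q7 -0.78
SHIFT [ 5.7 -0.4 60.9] TURN [-0.04  0.12 -0.28]
clock: 11.78
tool_pos: [0.5662, 0.0407, 0.1157]
eef_rot: [0.791, 0.611, -0.002, 0.001]
contact_force: [0.2, 0.4, -0.9]
opening: 0.756
t 11.78 pos [0.5662 0.0407 0.1157] yaw 75.4 tilt [-0.11 -0.26] F [ 0.2  0.4 -0.9] op 66.5 q7 -0.8
SHIFT [10.3 -1.8 33.7] TURN [-0.05  0.28 -0.61]
```

```bash
python3 -m creep '[10,-2,0,0,0.2,-0.5]'; python3 h.py .567 .051 .082 76; python3 -m creep '[2,0,10,0,0,0]'; python3 h.py .567 .051 .082 76
```

```text
clock: 11.87
tool_pos: [0.5653, 0.0461, 0.1135]
eef_rot: [0.79, 0.613, -0.004, 0.0]
contact_force: [-0.1, -2.3, -0.9]
opening: 0.761
t 11.87 pos [0.5653 0.0461 0.1135] yaw 75.6 tilt [-0.35 -0.31] F [-0.1 -2.3 -0.9] op 66.9 q7 -0.8
SHIFT [ 5.4  0.6 31.5] TURN [-0.26  0.38 -0.42]
clock: 11.95
tool_pos: [0.5671, 0.049, 0.1045]
eef_rot: [0.79, 0.613, -0.002, 0.0]
contact_force: [-0.1, 0.9, -0.6]
opening: 0.76
t 11.95 pos [0.5671 0.049  0.1045] yaw 75.6 tilt [-0.18 -0.2 ] F [-0.1  0.9 -0.6] op 66.9 q7 -0.81
SHIFT [ 2.  -0.5 22.5] TURN [-0.13  0.24 -0.43]
```

```bash
python3 -m creep '[2,0,10,0,0.2,-0.3]'; python3 h.py .567 .051 .082 76; python3 -m creep '[1,0,8,0,0,0]'; python3 h.py .567 .051 .082 76
```

```text
clock: 12.03
tool_pos: [0.5678, 0.0501, 0.0942]
eef_rot: [0.789, 0.614, -0.001, -0.0]
contact_force: [0.1, -0.1, -0.3]
opening: 0.762
t 12.03 pos [0.5678 0.0501 0.0942] yaw 75.8 tilt [-0.11 -0.04] F [ 0.1 -0.1 -0.3] op 67.1 q7 -0.82
SHIFT [ 0.7 -1.  12.2] TURN [-0.1   0.07 -0.18]
clock: 12.12
tool_pos: [0.5684, 0.051, 0.0856]
eef_rot: [0.789, 0.614, -0.001, -0.0]
contact_force: [-1.0, 0.5, 0.8]
opening: 0.755
t 12.12 pos [0.5684 0.051  0.0856] yaw 75.8 tilt [-0.08 -0.02] F [-1.   0.5  0.8] op 66.5 q7 -0.82
SHIFT [-0.4 -1.3  3.6] TURN [-0.08  0.04 -0.19]
```

```bash
python3 -m creep '[0,-1,3,0,0,0]'; python3 h.py .567 .051 .082 76; python3 -m creep '[0,0,2,0,0,0]'; python3 h.py .567 .051 .082 76
```

```text
clock: 12.2
tool_pos: [0.566, 0.052, 0.0832]
eef_rot: [0.789, 0.614, -0.002, -0.001]
contact_force: [-8.6, 0.9, 38.6]
opening: 0.763
t 12.2 pos [0.566  0.052  0.0832] yaw 75.8 tilt [-0.26 -0.03] F [-8.6  0.9 38.6] op 67.1 q7 -0.83
SHIFT [-0.7  1.2  1.2] TURN [-0.24  0.1  -0.19]
clock: 12.28
tool_pos: [0.5649, 0.0527, 0.0829]
eef_rot: [0.789, 0.615, -0.003, -0.001]
contact_force: [-6.5, -0.3, 30.1]
opening: 0.758
t 12.28 pos [0.5649 0.0527 0.0829] yaw 75.8 tilt [-0.35 -0.07] F [-6.5 -0.3 30.1] op 66.7 q7 -0.83
SHIFT [-1.1  2.5  0.9] TURN [-0.33  0.15 -0.16]
```

```bash
python3 -m creep '[0,-1,-1,0,0,0,0,0,0,0,0,0,0,0,0,0,0,0,0,0,0,0,0,0]' 88; python3 h.py .567 .051 .2 76; python3 -c "
from h import *
snap('wrist','w13.png')"
```

```text
clock: 12.62
tool_pos: [0.5648, 0.0534, 0.0852]
eef_rot: [0.789, 0.615, -0.002, -0.001]
contact_force: [-0.7, -0.7, -1.0]
opening: 1.002
t 12.62 pos [0.5648 0.0534 0.0852] yaw 75.9 tilt [-0.19 -0.07] F [-0.7 -0.7 -1. ] op 88.2 q7 -0.83
SHIFT [  -2.     2.4 -114.8] TURN [-0.17  0.11 -0.12]
```

View pics/w13.png

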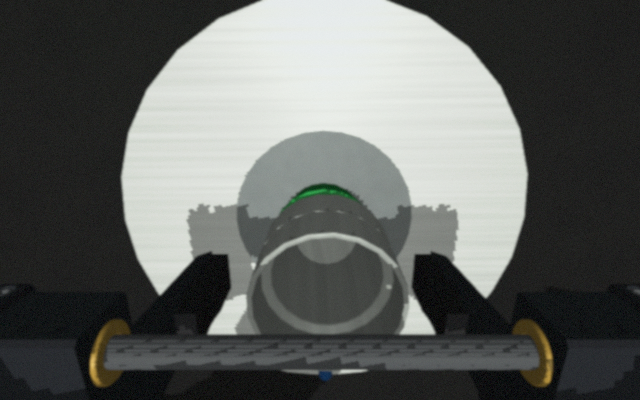

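```bash
python3 -m creep '[0,0,-35,0,0,0,0,0,-35,0,0,0,0,0,-35,0,0,0,-38,6,-15,0,0,0,-40,10,0,0,0,0]' 88;python3 h.py .645 -.31 .19 76
```

```text
clock: 13.08
tool_pos: [0.5618, -0.0161, 0.2067]
eef_rot: [0.783, 0.622, -0.002, -0.005]
contact_force: [0.4, -0.2, 0.3]
opening: 0.998
t 13.08 pos [ 0.5618 -0.0161  0.2067] yaw 76.9 tilt [-0.5   0.31] F [ 0.4 -0.2  0.3] op 87.9 q7 -0.61
SHIFT [-267.4  147.8   14.4] TURN [-0.56 -0.19  0.9 ]
```

```bash
python3 -m creep '[-36,20,2,-0.5,0,0.9,-36,20,2,0,0,0,-36,20,2,0,0,0,-36,20,2,0,0,0,-36,20,2,0,0,0]' 88;python3 h.py .645 -.31 .19 76
```

```text
clock: 13.5
tool_pos: [0.616, -0.2185, 0.1984]
eef_rot: [0.787, 0.617, 0.003, -0.0]
contact_force: [0.4, 0.3, -0.1]
opening: 0.998
t 13.5 pos [ 0.616  -0.2185  0.1984] yaw 76.3 tilt [0.22 0.2 ] F [ 0.4  0.3 -0.1] op 87.8 q7 -0.27
SHIFT [-82.   49.9   8.2] TURN [ 0.16 -0.25  0.25]
```

```bash
python3 -m creep '[-35,20,2,0,0,0,-28,17,2,0,0,0,-8,5,0,0,0,0]' 88;python3 h.py .645 -.31 .19 76;python3 -c "
from h import *
s=snap('wrist','w14.png')
print(proj(s,[.652,-.257,.075]),proj(s,[.652,-.257,.0]))"
```

```text
clock: 13.75
tool_pos: [0.638, -0.3115, 0.1916]
eef_rot: [0.79, 0.613, -0.0, 0.002]
contact_force: [-0.3, -1.3, -0.5]
opening: 0.997
t 13.75 pos [ 0.638  -0.3115  0.1916] yaw 75.6 tilt [ 0.09 -0.15] F [-0.3 -1.3 -0.5] op 87.8 q7 -0.14
SHIFT [3.2 6.4 1.6] TURN [ 0.12  0.12 -0.41]
[321.54654576 123.68109269] [321.27815793 114.99171074]
```

View pics/w14.png

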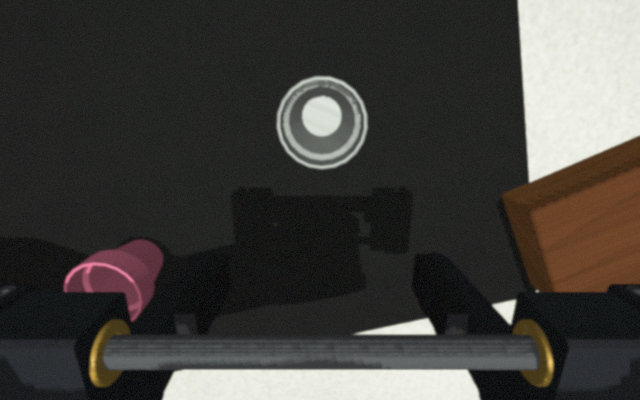

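```bash
python3 h.py .652 -.256 .13 76; python3 -m creep '[28,-2,20,0.1,0.1,-0.4,24,-1,20,0,0,0,6,0,15,0,0,0]' 88;python3 h.py .652 -.256 .1 76
```

```text
t 13.8 pos [ 0.6377 -0.3122  0.1914] yaw 75.5 tilt [ 0.08 -0.18] F [ 0.7 -2.4  0.1] op 87.7 q7 -0.14
SHIFT [58.1 -0.4 61.2] TURN [ 0.12  0.16 -0.48]
clock: 14.05
tool_pos: [0.6509, -0.2608, 0.1366]
eef_rot: [0.792, 0.61, 0.001, 0.004]
contact_force: [0.4, -0.6, 0.2]
opening: 0.997
t 14.05 pos [ 0.6509 -0.2608  0.1366] yaw 75.2 tilt [ 0.41 -0.29] F [ 0.4 -0.6  0.2] op 87.8 q7 -0.25
SHIFT [ 5.  -0.5 36.6] TURN [ 0.47  0.18 -0.76]
```

```bash
python3 -m creep '[5,0,16,0.4,0.2,-0.7,0,0,16,0,0,0]' 88;python3 h.py .652 -.256 .047 76; python3 -m creep '[0,0,16,0,0,0,0,0,16,0,0,0]' 88;python3 h.py .652 -.256 .047 76
```

```text
clock: 14.22
tool_pos: [0.6527, -0.2509, 0.1025]
eef_rot: [0.786, 0.618, 0.001, -0.001]
contact_force: [0.4, 0.6, 0.2]
opening: 0.999
t 14.22 pos [ 0.6527 -0.2509  0.1025] yaw 76.3 tilt [0.02 0.2 ] F [0.4 0.6 0.2] op 87.9 q7 -0.26
SHIFT [-5.4  0.5 55.5] TURN [-0.03 -0.2   0.3 ]
clock: 14.38
tool_pos: [0.6526, -0.2482, 0.0679]
eef_rot: [0.785, 0.619, 0.001, -0.002]
contact_force: [0.7, 0.0, 0.0]
opening: 1.0
t 14.38 pos [ 0.6526 -0.2482  0.0679] yaw 76.5 tilt [-0.05  0.3 ] F [0.7 0.  0. ] op 88.0 q7 -0.27
SHIFT [-7.8  1.2 20.9] TURN [-0.12 -0.28  0.52]
```

```bash
python3 -m creep '[-8,1,10,0,-0.3,0.5,0,0,10,0,0,0]' 88;python3 h.py .652 -.256 .047 76;python3 -c "
from h import *
s=snap('wrist','w15.png')"
```

```text
clock: 14.55
tool_pos: [0.6503, -0.2551, 0.0443]
eef_rot: [0.787, 0.617, -0.002, -0.002]
contact_force: [0.1, -0.4, 0.3]
opening: 0.996
t 14.55 pos [ 0.6503 -0.2551  0.0443] yaw 76.1 tilt [-0.35  0.08] F [ 0.1 -0.4  0.3] op 87.7 q7 -0.28
SHIFT [-0.4  1.8 -2.7] TURN [-0.36  0.01  0.13]
```

View pics/w15.png

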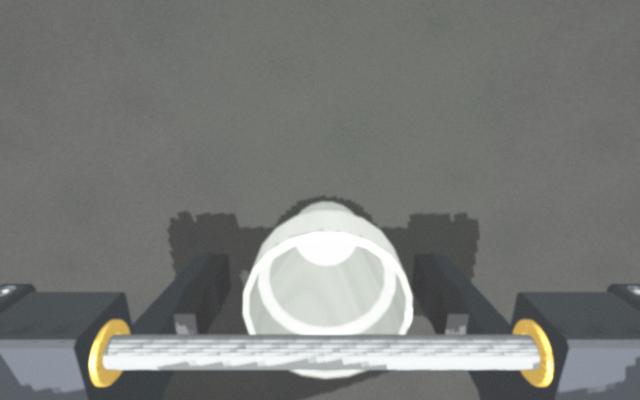

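```bash
python3 -m creep '[0,2,-3,-0.3,0,0,0,0,0,0,0,0,0,0,0,0,0,0,0,0,0,0,0,0,0,0,0,0,0,0]' 60 30; python3 -m creep '[0,0,0,0,0,0]'; python3 h.py .652 -.256 .046 76; python3 -m creep '[0,0,-33,0,0,0,0,0,-35,0,0,0,0,0,-35,0,0,0,15,-4,-35,0,0,0,30,-12,-15,0,0,0]'; python3 h.py .567 .051 .21 76
```

```text
clock: 15.02
tool_pos: [0.6522, -0.2543, 0.0465]
eef_rot: [0.787, 0.617, 0.0, -0.001]
contact_force: [-0.9, 0.2, -1.2]
opening: 0.767
clock: 15.1
tool_pos: [0.6524, -0.2544, 0.047]
eef_rot: [0.787, 0.617, 0.0, -0.001]
contact_force: [0.4, -0.6, -1.6]
opening: 0.767
t 15.1 pos [ 0.6524 -0.2544  0.047 ] yaw 76.2 tilt [-0.06  0.12] F [ 0.4 -0.6 -1.6] op 67.5 q7 -0.28
SHIFT [-1.6 -0.   1. ] TURN [-0.08 -0.11  0.17]
clock: 15.52
tool_pos: [0.643, -0.2152, 0.1997]
eef_rot: [0.79, 0.613, -0.006, -0.004]
contact_force: [0.8, 0.0, -0.7]
opening: 0.766
t 15.52 pos [ 0.643  -0.2152  0.1997] yaw 75.6 tilt [-0.8  -0.07] F [ 0.8  0.  -0.7] op 67.5 q7 -0.28
SHIFT [ 238.8 -140.2   -9.5] TURN [-0.76  0.26 -0.45]
```

```bash
python3 -m creep '[35,-20,0,-0.7,0.2,-0.4,35,-20,0,0,0,0,35,-20,0,0,0,0,35,-20,0,0,0,0,35,-20,0,0,0,0]'; python3 h.py .567 .051 .20 76
```

```text
clock: 15.93
tool_pos: [0.5922, -0.0201, 0.2076]
eef_rot: [0.792, 0.61, 0.005, 0.008]
contact_force: [0.6, 0.3, -1.3]
opening: 0.766
t 15.93 pos [ 0.5922 -0.0201  0.2076] yaw 75.2 tilt [ 1.02 -0.35] F [ 0.6  0.3 -1.3] op 67.4 q7 -0.63
SHIFT [ 62.3 -42.6   6.7] TURN [ 1.07  0.09 -0.76]
```

```bash
python3 -m creep '[28,-18,2,1,0,-0.7,20,-15,2,0,0,0,4,-5,2,0,0,0]'; python3 h.py .567 .051 .18 76;python3 -m creep '[1,-1,0,0,0,0]'; python3 h.py .567 .051 .18 76;
```

```text
clock: 16.18
tool_pos: [0.5647, 0.0537, 0.2037]
eef_rot: [0.784, 0.621, 0.003, -0.001]
contact_force: [-0.0, 0.1, -1.5]
opening: 0.771
t 16.18 pos [0.5647 0.0537 0.2037] yaw 76.8 tilt [0.13 0.33] F [-0.   0.1 -1.5] op 67.8 q7 -0.73
SHIFT [-2.3  2.9 23.7] TURN [ 0.05 -0.35  0.75]
clock: 16.27
tool_pos: [0.5628, 0.0569, 0.2038]
eef_rot: [0.783, 0.622, 0.002, -0.002]
contact_force: [0.4, -0.5, -1.2]
opening: 0.764
t 16.27 pos [0.5628 0.0569 0.2038] yaw 77.0 tilt [0.09 0.34] F [ 0.4 -0.5 -1.2] op 67.2 q7 -0.74
SHIFT [-4.9  5.4 23.8] TURN [ 0.01 -0.35  0.98]
```

```bash
python3 -m creep '[-5,5,8,0,-0.3,0.9,0,0,10,0,0,0]'; python3 h.py .567 .052 .165 76;python3 -m creep '[0,0,8,0,0,0]'; python3 h.py .567 .052 .165 76;python3 -c "
from h import *
s=snap('wrist','w16.png')"
```

```text
clock: 16.43
tool_pos: [0.5686, 0.0499, 0.1871]
eef_rot: [0.788, 0.616, 0.002, 0.002]
contact_force: [-0.4, -0.8, -1.3]
opening: 0.767
t 16.43 pos [0.5686 0.0499 0.1871] yaw 76.0 tilt [ 0.3 -0. ] F [-0.4 -0.8 -1.3] op 67.5 q7 -0.75
SHIFT [ 1.6 -2.2 22.1] TURN [ 0.3  -0.07  0.01]
clock: 16.52
tool_pos: [0.5693, 0.0479, 0.178]
eef_rot: [0.789, 0.615, 0.002, 0.002]
contact_force: [-0.4, 0.6, -1.4]
opening: 0.77
t 16.52 pos [0.5693 0.0479 0.178 ] yaw 75.8 tilt [ 0.32 -0.07] F [-0.4  0.6 -1.4] op 67.8 q7 -0.76
SHIFT [ 3.5 -3.3 13. ] TURN [ 0.33 -0.01 -0.16]
```

View pics/w16.png

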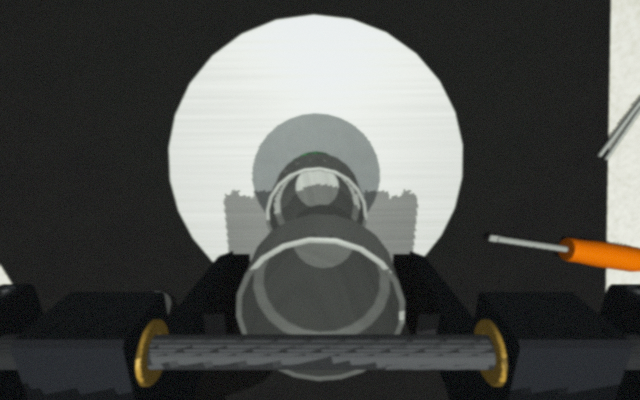

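```bash
python3 -m creep '[4,-3,10,0.3,0,0,1,0,10,0,0,0]'; python3 h.py .567 .052 .107 76;python3 -m creep '[2,0,10,0,0,0]'; python3 h.py .567 .052 .107 76
```

```text
clock: 16.73
tool_pos: [0.5679, 0.0493, 0.1548]
eef_rot: [0.791, 0.612, -0.001, 0.0]
contact_force: [-0.1, 0.1, -1.9]
opening: 0.767
t 16.73 pos [0.5679 0.0493 0.1548] yaw 75.5 tilt [-0.09 -0.13] F [-0.1  0.1 -1.9] op 67.5 q7 -0.78
SHIFT [ 2.6 -1.5 47.8] TURN [-0.05  0.15 -0.54]
clock: 16.82
tool_pos: [0.5685, 0.0501, 0.1435]
eef_rot: [0.791, 0.611, -0.002, 0.001]
contact_force: [0.0, 0.1, -1.8]
opening: 0.764
t 16.82 pos [0.5685 0.0501 0.1435] yaw 75.4 tilt [-0.1  -0.17] F [ 0.   0.1 -1.8] op 67.3 q7 -0.79
SHIFT [ 1.5 -1.9 36.5] TURN [-0.06  0.19 -0.63]
```

```bash
python3 -m creep '[2,-2,12,0,0.2,-0.6,1,0,12,0,0,0]'; python3 h.py .567 .052 .107 76;python3 -m creep '[1,-1,8,0,0,0]'; python3 h.py .567 .052 .107 76
```

```text
clock: 16.98
tool_pos: [0.5674, 0.0534, 0.1168]
eef_rot: [0.788, 0.615, -0.0, -0.001]
contact_force: [-0.0, -0.8, -2.3]
opening: 0.772
t 16.98 pos [0.5674 0.0534 0.1168] yaw 75.9 tilt [-0.07  0.04] F [-0.  -0.8 -2.3] op 67.9 q7 -0.81
SHIFT [-1.4 -0.1  9.8] TURN [-0.08 -0.02 -0.07]
clock: 17.07
tool_pos: [0.5675, 0.0544, 0.1075]
eef_rot: [0.788, 0.615, 0.0, -0.0]
contact_force: [3.3, -0.1, 2.1]
opening: 0.766
t 17.07 pos [0.5675 0.0544 0.1075] yaw 75.9 tilt [0.   0.04] F [ 3.3 -0.1  2.1] op 67.4 q7 -0.82
SHIFT [-2.5  0.1  0.5] TURN [-0.01 -0.04 -0.09]
```

```bash
python3 -m creep '[-1.5,0,2,0,0,0]'; python3 h.py .567 .052 .107 76; python3 -m creep '[0,0,1,0,0,0]'; python3 h.py .567 .052 .107 76
```

```text
clock: 17.15
tool_pos: [0.5672, 0.0535, 0.1046]
eef_rot: [0.788, 0.615, 0.0, -0.0]
contact_force: [-2.8, 0.2, 21.6]
opening: 0.771
t 17.15 pos [0.5672 0.0535 0.1046] yaw 75.9 tilt [-0.02  0.05] F [-2.8  0.2 21.6] op 67.8 q7 -0.82
SHIFT [-1.5  0.1 -2.4] TURN [-0.03 -0.04 -0.07]
clock: 17.23
tool_pos: [0.5674, 0.0538, 0.1044]
eef_rot: [0.788, 0.615, 0.0, -0.0]
contact_force: [-3.5, 0.1, 24.8]
opening: 0.767
t 17.23 pos [0.5674 0.0538 0.1044] yaw 75.9 tilt [-0.    0.04] F [-3.5  0.1 24.8] op 67.5 q7 -0.82
SHIFT [-1.9  0.  -2.6] TURN [-0.01 -0.04 -0.08]
```

```bash
python3 -m creep '[0,0,-1,0,0,0,0,0,0,0,0,0,0,0,0,0,0,0,0,0,0,0,0,0]' 88; python3 -m creep '[0,0,-25,0,0,0,0,0,-35,0,0,0,0,0,-35,0,0,0,0,0,-35,0,0,0]'; python3 h.py .567 .052 .107 76; python3 -c "
from h import *
s=snap('scene','s17.png');snap('top','t17.png');snap('wrist','w17.png')
a=cv2.imread('pics/s17.png')[120:270,230:430]; b=cv2.imread('pics/t17.png')[130:290,165:375]
cv2.imwrite('pics/s17z.png',cv2.resize(a,None,fx=3.5,fy=3.5,interpolation=2));cv2.imwrite('pics/t17z.png',cv2.resize(b,None,fx=3.5,fy=3.5,interpolation=2))"
```

```text
clock: 17.57
tool_pos: [0.5679, 0.0542, 0.1055]
eef_rot: [0.788, 0.615, 0.001, -0.0]
contact_force: [-0.3, 0.3, -0.4]
opening: 0.997
clock: 17.9
tool_pos: [0.5623, 0.0527, 0.231]
eef_rot: [0.788, 0.616, -0.008, -0.005]
contact_force: [1.7, 0.4, -0.5]
opening: 0.999
t 17.9 pos [0.5623 0.0527 0.231 ] yaw 76.0 tilt [-1.07 -0.13] F [ 1.7  0.4 -0.5] op 88.0 q7 -0.72
SHIFT [  1.3   6.9 123.9] TURN [-1.01  0.38 -0.02]
```

View pics/s17z.png

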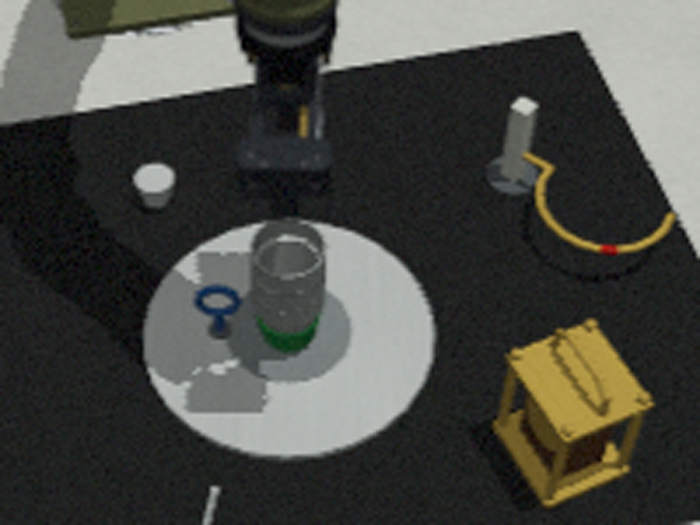

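View pics/t17z.png

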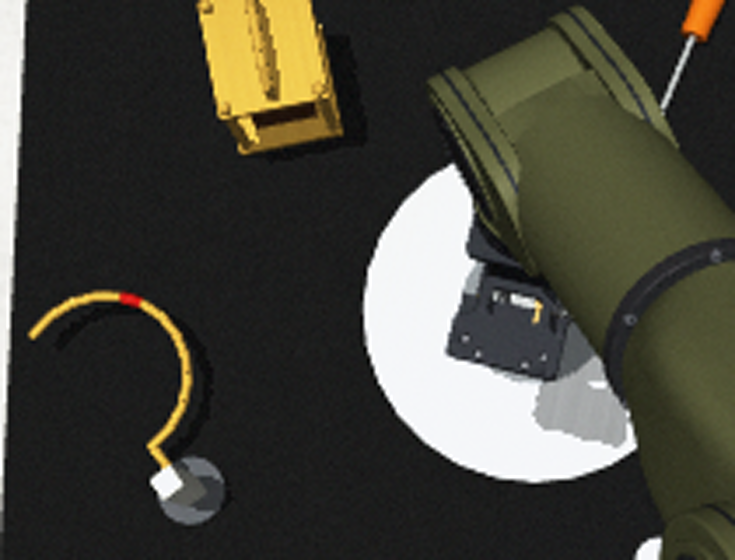

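View pics/w17.png

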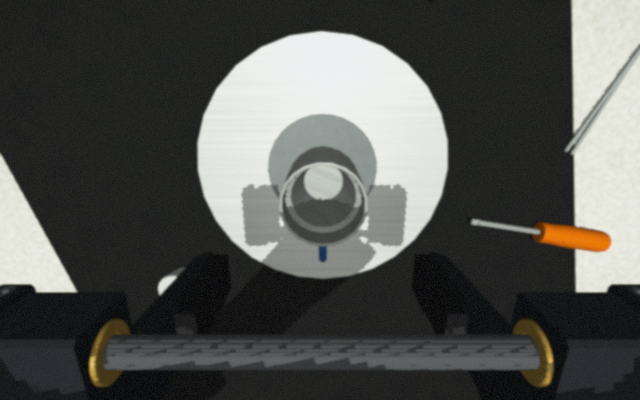

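```bash
cat > hookfit.py <<'E'
from h import *
S=snapshot('scene');T=snapshot('top')
L=dict(tip=(.166,.022,.045),red=(.142,-.053,.045),cor=(.040,0,.045),top=(0,0,.110))
ob=[(T,'tip',(173.86,226.1)),(T,'red',(201.67,215.1)),(T,'cor',(208.1,257.4)),(T,'top',(212.7,267.7)),(S,'tip',(422.6,181.4)),(S,'red',(403.7,191.1)),(S,'cor',(387.9,167.9)),(S,'top',(379.9,150.3))]
def res(v,ob=ob):
    o=[]
    for s,n,uv in ob:
        l=L[n];c,sn=np.cos(v[2]),np.sin(v[2])
        o+=list(proj(s,[v[0]+c*l[0]-sn*l[1],v[1]+sn*l[0]+c*l[1],l[2]])-uv)
    return o
for o in (ob,ob[:4],ob[4:]):
    r=least_squares(res,[.42,.35,.8],args=(o,)); print(np.round(r.x[:2],4),np.degrees(r.x[2]),np.round(r.fun,1))
E
python3 hookfit.py
```

```text
[0.4247 0.3208] 38.101800475346344 [ 0.2 -0.3  0.1  0.6  0.1 -0.1 -0.3 -0.2 -0.6 -0.   0.9  0.1 -0.6  0.3
  0.2 -0.5]
[0.4249 0.3205] 38.377782564642224 [ 0.1 -0.1 -0.1  0.6  0.2 -0.1 -0.2 -0.3]
[0.4243 0.3217] 37.40848169348012 [-0.6  0.2  0.7  0.2 -0.5  0.2  0.4 -0.6]
```

```bash
python3 -m creep '[17,-14,0,-0.8,0.3,-7,18,-12,0,0,0,-7,20,-10,0,0,0,-7,21,-8,0,0,0,-7,21,-5,0,0,0,-7]' 60; python3 h.py .425 .321 .23 218
```

```text
clock: 18.57
tool_pos: [0.5088, 0.1447, 0.2204]
eef_rot: [0.563, 0.826, -0.008, -0.004]
contact_force: [-0.7, 1.0, -0.7]
opening: 0.68
t 18.57 pos [0.5088 0.1447 0.2204] yaw 111.4 tilt [-0.91 -0.55] F [-0.7  1.  -0.7] op 59.8 q7 -0.45
SHIFT [194.7 -13.8 -10. ] TURN [  -0.9    -0.85 -106.59]
```

```bash
python3 -m creep '[22,-1,-3,-0.9,-0.8,-7,22,1,-3,0,0,-7,22,4,-3,0,0,-7,21,6,0,0,0,-7,20,9,0,0,0,-7]'; python3 h.py .425 .321 .23 218
```

```text
clock: 18.98
tool_pos: [0.4529, 0.2445, 0.2187]
eef_rot: [0.283, 0.959, -0.013, -0.003]
contact_force: [-0.2, -0.4, -0.4]
opening: 0.679
t 18.98 pos [0.4529 0.2445 0.2187] yaw 147.2 tilt [-0.74 -1.37] F [-0.2 -0.4 -0.4] op 59.7 q7 -0.18
SHIFT [ 64.9  48.8 -12.8] TURN [ -1.42  -0.86 -70.83]
```

```bash
python3 -m creep '[7,5,-3,-1.4,-0.8,-7,6,6,-3,0,0,-7,5,6,-3,0,0,-7,4,7,-3,0,0,-7,3,7,0,0,0,-7]'; python3 h.py .425 .321 .23 218
```

```text
clock: 19.4
tool_pos: [0.4303, 0.2856, 0.2217]
eef_rot: [-0.025, 1.0, -0.007, -0.003]
contact_force: [-0.7, -0.5, -1.0]
opening: 0.679
t 19.4 pos [0.4303 0.2856 0.2217] yaw -177.1 tilt [-0.32 -0.86] F [-0.7 -0.5 -1. ] op 59.8 q7 0.24
SHIFT [ 3.5 35.5 -8.8] TURN [ -0.7   -0.61 -35.13]
```

```bash
python3 -m creep '[1,7,-2,-0.7,-0.6,-7,0,8,-2,0,0,-7,-1,8,-2,0,0,-7,-2,7,-2,0,0,-7,-3,7,0,0,0,-7]'; python3 h.py .425 .321 .20 218.1;python3 -c "
from h import *
s=snap('wrist','w18.png')
for p in [(.4247,.3208,.11),(.4247,.3208,0)]: print(proj(s,p))"
```

```text
clock: 19.82
tool_pos: [0.4188, 0.3207, 0.2201]
eef_rot: [-0.331, 0.944, -0.003, -0.007]
contact_force: [-0.2, 0.1, 0.9]
opening: 0.677
t 19.82 pos [0.4188 0.3207 0.2201] yaw -141.4 tilt [-0.68 -0.65] F [-0.2  0.1  0.9] op 59.5 q7 0.71
SHIFT [-5.3 -3.6 20.1] TURN [-0.09 -0.93  0.51]
[316.11755333 207.49783533]
[317.61826214 175.15258182]
```

View pics/w18.png

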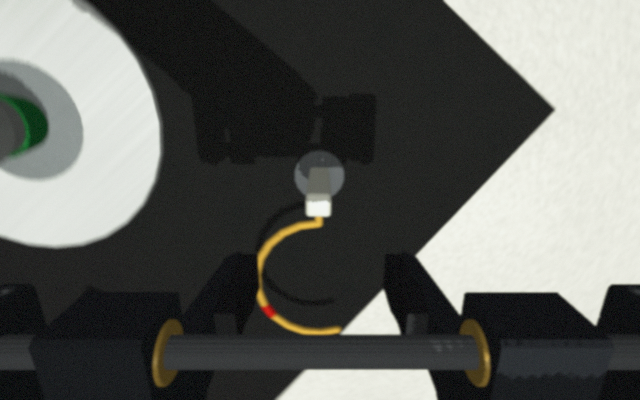

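```bash
python3 -m creep '[-5,-3,20,0,-0.9,0.5,0,0,25,0,0,0,0,0,25,0,0,0]'; python3 h.py .425 .321 .074 218.1
```

```text
clock: 20.12
tool_pos: [0.4231, 0.3253, 0.1476]
eef_rot: [-0.327, 0.945, 0.003, 0.0]
contact_force: [-0.7, -0.2, -0.5]
opening: 0.681
t 20.12 pos [0.4231 0.3253 0.1476] yaw -141.8 tilt [-0.11  0.34] F [-0.7 -0.2 -0.5] op 59.9 q7 0.59
SHIFT [ 1.4 -5.  73.6] TURN [0.33 0.13 0.1 ]
```

```bash
python3 -m creep '[1,-5,20,0.3,0.1,0,0,0,20,0,0,0]'; python3 h.py .425 .321 .074 218.1; python3 -m creep '[0,0,15,0,0,0,0,0,15,0,0,0]'; python3 h.py .425 .321 .074 218.1;python3 -c "
from h import *
s=snap('wrist','w19.png')"
```

```text
clock: 20.28
tool_pos: [0.4235, 0.3184, 0.1022]
eef_rot: [-0.325, 0.946, -0.001, -0.003]
contact_force: [0.4, 0.5, 0.3]
opening: 0.681
t 20.28 pos [0.4235 0.3184 0.1022] yaw -142.1 tilt [-0.3  -0.19] F [0.4 0.5 0.3] op 59.9 q7 0.52
SHIFT [-3.   1.1 28.2] TURN [ 0.04 -0.36 -0.16]
clock: 20.45
tool_pos: [0.4209, 0.3152, 0.0666]
eef_rot: [-0.323, 0.946, -0.002, -0.007]
contact_force: [-0.1, -0.2, -0.2]
opening: 0.681
t 20.45 pos [0.4209 0.3152 0.0666] yaw -142.3 tilt [-0.69 -0.48] F [-0.1 -0.2 -0.2] op 59.9 q7 0.46
SHIFT [-6.7  2.  -7.5] TURN [ 0.04 -0.84 -0.45]
```

View pics/w19.png

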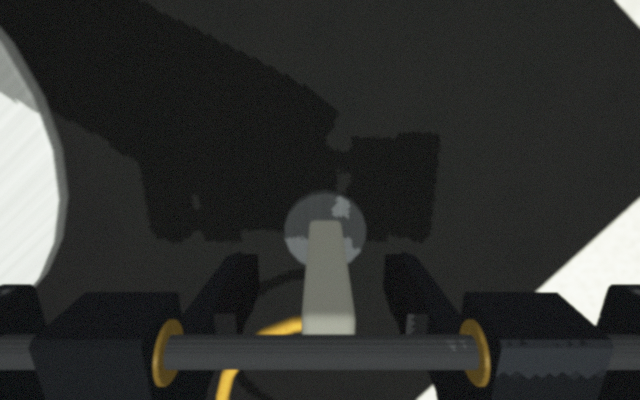

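```bash
python3 -m creep '[-7,2,-6,0,-0.8,-0.4]'; python3 h.py .425 .321 .074 218.1;python3 -m creep '[0,0,0,0,0,0]'; python3 h.py .425 .321 .074 218.1
```

```text
clock: 20.58
tool_pos: [0.4226, 0.317, 0.0672]
eef_rot: [-0.325, 0.946, -0.003, -0.006]
contact_force: [0.3, -0.5, 0.6]
opening: 0.681
t 20.58 pos [0.4226 0.317  0.0672] yaw -142.0 tilt [-0.51 -0.49] F [ 0.3 -0.5  0.6] op 59.9 q7 0.47
SHIFT [-4.3  1.7 -6.8] TURN [-0.07 -0.7  -0.12]
clock: 20.67
tool_pos: [0.4226, 0.3179, 0.0675]
eef_rot: [-0.325, 0.946, -0.002, -0.005]
contact_force: [0.3, 0.6, 0.6]
opening: 0.679
t 20.67 pos [0.4226 0.3179 0.0675] yaw -142.0 tilt [-0.52 -0.41] F [0.3 0.6 0.6] op 59.8 q7 0.47
SHIFT [-3.7  0.9 -6.6] TURN [-0.   -0.66 -0.14]
```

```bash
python3 -m creep '[-5,1,-8,0,-0.8,-0.2,0,0,-2,0,0,0]'; python3 h.py .425 .321 .074 218.1
```

```text
clock: 20.83
tool_pos: [0.4261, 0.3226, 0.0787]
eef_rot: [-0.327, 0.945, 0.001, 0.002]
contact_force: [0.0, 0.6, 0.6]
opening: 0.684
t 20.83 pos [0.4261 0.3226 0.0787] yaw -141.9 tilt [0.14 0.17] F [0.  0.6 0.6] op 60.2 q7 0.48
SHIFT [ 1.9 -0.6  4.7] TURN [0.05 0.22 0.01]
```

```bash
python3 -m creep '[1,-0.5,5,0,0.2,0,0,0,0,0,0,0,0,0,0,0,0,0,0,0,0,0,0,0,0,0,0,0,0,0]' 10 55;python3 -m creep '[0,0,0,0,0,0,0,0,0,0,0,0,0,0,0,0,0,0]'; python3 h.py .425 .321 .25 218.1
```

```text
clock: 21.25
tool_pos: [0.4272, 0.3229, 0.077]
eef_rot: [-0.326, 0.945, 0.001, 0.003]
contact_force: [-0.4, -0.3, 0.2]
opening: 0.327
clock: 21.5
tool_pos: [0.427, 0.3229, 0.077]
eef_rot: [-0.326, 0.945, 0.002, 0.003]
contact_force: [-0.1, 1.1, 0.7]
opening: 0.221
t 21.5 pos [0.427  0.3229 0.077 ] yaw -142.0 tilt [0.24 0.28] F [-0.1  1.1  0.7] op 19.5 q7 0.47
SHIFT [ 1.70e+00 -1.00e-01 -1.73e+02] TURN [ 0.07  0.36 -0.06]
```

```bash
python3 -m creep '[0,0,-8,0,0,0,0,0,-10,0,0,0]'; python3 h.py .427 .323 .25 218.1; python3 -m creep '[0,0,-30,0,0,0,0,0,-30,0,0,0,0,0,-30,0,0,0,0,0,-30,0,0,0,0,0,-25,0,0,0]'; python3 h.py .427 .323 .25 218.1; python3 -c "
from h import *
s=snap('wrist','w20.png');s=snap('scene','s20.png')
a=cv2.imread('pics/s20.png')[90:270,230:450]; cv2.imwrite('pics/s20z.png',cv2.resize(a,None,fx=3.3,fy=3.3,interpolation=2))"
```

```text
clock: 21.67
tool_pos: [0.4258, 0.3208, 0.0935]
eef_rot: [-0.326, 0.945, -0.0, 0.0]
contact_force: [0.6, 0.2, -4.3]
opening: 0.223
t 21.67 pos [0.4258 0.3208 0.0935] yaw -142.0 tilt [0.02 0.01] F [ 0.6  0.2 -4.3] op 19.7 q7 0.51
SHIFT [  -2.4    1.  -156.5] TURN [-0.01  0.02 -0.06]
clock: 22.08
tool_pos: [0.4222, 0.3161, 0.2418]
eef_rot: [-0.327, 0.945, -0.003, -0.007]
contact_force: [0.2, 0.1, -4.6]
opening: 0.223
t 22.08 pos [0.4222 0.3161 0.2418] yaw -141.8 tilt [-0.64 -0.64] F [ 0.2  0.1 -4.6] op 19.6 q7 0.75
SHIFT [-8.   2.4 -8.3] TURN [-0.11 -0.9   0.11]
```

View pics/w20.png

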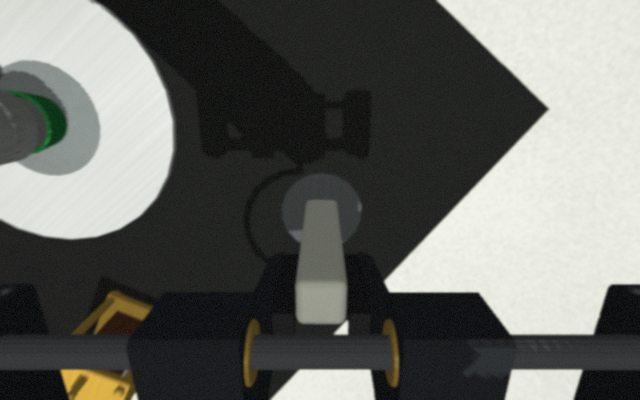

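View pics/s20z.png

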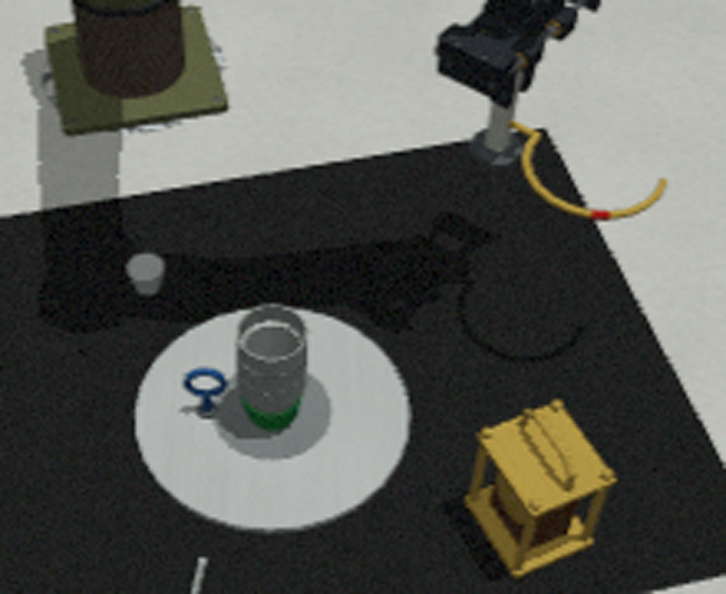

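```bash
python3 -m creep '[-4,-11,-6,0,-0.8,7,-4,-11,-5,0,0,7,-5,-11,-3,0,0,7,-6,-10,-3,0,0,7,-7,-10,-3,0,0,7]'; python3 h.py .653 .105 .255 180
```

```text
clock: 22.6
tool_pos: [0.4647, 0.2772, 0.2611]
eef_rot: [-0.022, 1.0, -0.001, -0.001]
contact_force: [-0.4, 0.7, -3.7]
opening: 0.222
t 22.6 pos [0.4647 0.2772 0.2611] yaw -177.5 tilt [-0.12 -0.12] F [-0.4  0.7 -3.7] op 19.6 q7 0.36
SHIFT [-180.6 -180.3    6.1] TURN [-0.11 -0.13  2.51]
```

```bash
python3 -m creep '[-8,-8,1,0,0,7,-9,-7,1,0,0,7,-10,-6,1,0,0,7,-11,-5,0,0,0,7,-11,-3,0,0,0,7]'; python3 h.py .653 .105 .255 145; python3 -m creep '[-12,-2,0,0,0,7,-12,0,0,0,0,7,-12,1,0,0,0,7,-12,3,0,0,0,7,-11,4,0,0,0,7]'; python3 h.py .653 .105 .255 110
```

```text
clock: 23.02
tool_pos: [0.5048, 0.231, 0.2521]
eef_rot: [0.287, 0.958, -0.007, -0.005]
contact_force: [0.1, -0.6, -4.4]
opening: 0.221
t 23.02 pos [0.5048 0.231  0.2521] yaw 146.7 tilt [-0.74 -0.64] F [ 0.1 -0.6 -4.4] op 19.5 q7 -0.04
SHIFT [-193.1  -23.9   -3.4] TURN [-0.94 -0.25  1.68]
clock: 23.43
tool_pos: [0.5458, 0.1845, 0.2445]
eef_rot: [0.567, 0.823, -0.016, -0.006]
contact_force: [0.2, 0.0, -4.6]
opening: 0.218
t 23.43 pos [0.5458 0.1845 0.2445] yaw 110.9 tilt [-1.56 -1.11] F [ 0.2  0.  -4.6] op 19.2 q7 -0.44
SHIFT [-112.6   71.4  -11.8] TURN [-1.85  0.5   0.89]
```

```bash
python3 -m creep '[-10,6,-5,-1.8,0.5,7,-9,8,-5,0,0,7,-8,9,-3,0,0,7,-7,10,-3,0,0,7,-6,10,-3,0,0,7]'; python3 h.py .653 .105 .255 75; python3 -m creep '[-5,11,-1,0,0,7,-3,11,-1,0,0,7,-2,12,0,0,0,7,-1,12,0,0,0,7,0,12,0,0,0,7]'; python3 h.py .653 .105 .255 31.3
```

```text
clock: 23.85
tool_pos: [0.589, 0.1438, 0.255]
eef_rot: [0.792, 0.611, -0.01, -0.002]
contact_force: [-0.2, -0.3, -3.4]
opening: 0.215
t 23.85 pos [0.589  0.1438 0.255 ] yaw 75.3 tilt [-1.05 -0.55] F [-0.2 -0.3 -3.4] op 18.9 q7 -0.84
SHIFT [-21.2  71.8  -0.8] TURN [-0.87  0.8   0.27]
clock: 24.27
tool_pos: [0.6304, 0.1024, 0.2488]
eef_rot: [0.941, 0.338, -0.018, 0.001]
contact_force: [-0.2, 0.4, -3.8]
opening: 0.224
t 24.27 pos [0.6304 0.1024 0.2488] yaw 39.5 tilt [-1.95 -0.8 ] F [-0.2  0.4 -3.8] op 19.7 q7 -1.26
SHIFT [18.9 12.3 -7. ] TURN [-0.48  2.06  8.19]
```

```bash
python3 -m creep '[10,5,-2,-0.4,2,6,10,7,0,0,0,2]'; python3 h.py .653 .105 .24 31.3; python3 -m creep '[0,0,0,0,0,0,0,0,0,0,0,0]'; python3 h.py .653 .105 .24 31.3;  python3 -c "
from h import *
s=snap('top','t21.png');s=snap('scene','s21.png')
a=cv2.imread('pics/s21.png')[90:270,230:450]; cv2.imwrite('pics/s21z.png',cv2.resize(a,None,fx=3.3,fy=3.3,interpolation=2))"
```

```text
clock: 24.43
tool_pos: [0.6513, 0.1011, 0.2463]
eef_rot: [0.964, 0.265, -0.005, 0.0]
contact_force: [-0.8, 0.2, -4.2]
opening: 0.222
t 24.43 pos [0.6513 0.1011 0.2463] yaw 30.7 tilt [-0.53 -0.17] F [-0.8  0.2 -4.2] op 19.6 q7 -1.37
SHIFT [ 3.5 -2.5  6.3] TURN [-0.13  0.54 -0.56]
clock: 24.6
tool_pos: [0.6505, 0.0999, 0.2428]
eef_rot: [0.964, 0.264, -0.007, 0.001]
contact_force: [-0.4, 0.1, -4.1]
opening: 0.225
t 24.6 pos [0.6505 0.0999 0.2428] yaw 30.7 tilt [-0.81 -0.31] F [-0.4  0.1 -4.1] op 19.8 q7 -1.37
SHIFT [ 4.8 -3.1  2.7] TURN [-0.15  0.85 -0.62]
```

View pics/s21z.png

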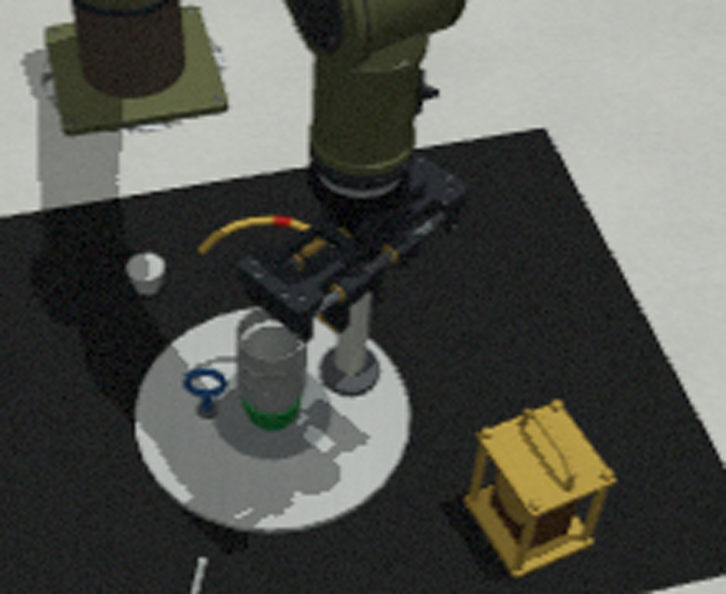

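View pics/t21.png

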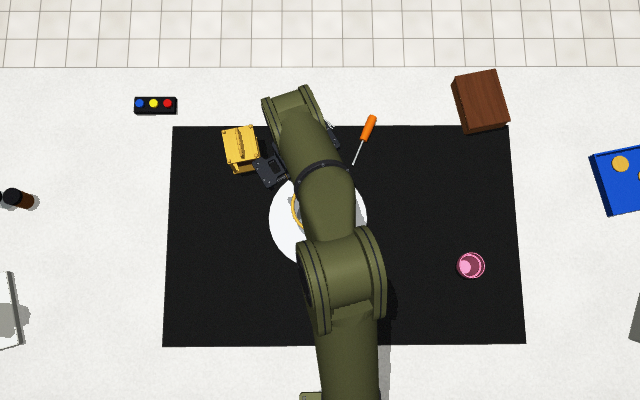

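```bash
python3 -c "
from h import *
T=snapshot('top');S=snapshot('scene')
for uv,z in [((262,165),.12),((235,172),.0),((271,172),.31),((265,158),.31),((258,165),.31)]: print(uv,z,atz(T,uv,z))
for uv,z in [((230+512/3.3,90+575/3.3),0),((230+467/3.3,90+505/3.3),0),((230+590/3.3,90+540/3.3),0),((230+480/3.3,90+433/3.3),.12)]: print(uv,z,atz(S,uv,z))
print(proj(T,[.603,.184,.31]))
"; python3 h.py .653 .105 .24 31.3
```

```text
(262, 165) 0.12 [0.6904521  0.19756569 0.12      ]
(235, 172) 0.0 [0.702882   0.28626663 0.        ]
(271, 172) 0.31 [0.62232307 0.15854634 0.31      ]
(265, 158) 0.31 [0.6546962  0.17228872 0.31      ]
(258, 165) 0.31 [0.63855967 0.18770411 0.31      ]
(385.1515151515151, 264.24242424242425) 0 [0.79444324 0.22528316 0.        ]
(371.5151515151515, 243.03030303030303) 0 [0.71242343 0.2084745  0.        ]
(408.7878787878788, 253.63636363636365) 0 [0.77607613 0.30921402 0.        ]
(375.4545454545455, 221.21212121212122) 0.12 [0.71214816 0.20706891 0.12      ]
[259.43406516 180.49419006]
t 24.8 pos [0.6511 0.1002 0.244 ] yaw 30.7 tilt [-0.68 -0.26] F [ 0.2  0.6 -4.4] op 19.5 q7 -1.37
SHIFT [ 4.2 -3.1  4. ] TURN [-0.13  0.72 -0.62]
```

```bash
python3 -m creep '[4,-3,20,0,0.7,-0.6,0,0,20,0,0,0,0,0,20,0,0,0]'; python3 h.py .653 .105 .095 31.3; python3 -m creep '[0,0,10,0,0,0]'; python3 h.py .653 .105 .095 31.3
```

```text
clock: 25.05
tool_pos: [0.6561, 0.1067, 0.1885]
eef_rot: [0.963, 0.271, 0.006, -0.001]
contact_force: [-0.4, 0.1, -4.6]
opening: 0.226
t 25.05 pos [0.6561 0.1067 0.1885] yaw 31.4 tilt [0.64 0.33] F [-0.4  0.1 -4.6] op 19.9 q7 -1.38
SHIFT [-4.7 -0.2 93.4] TURN [ 0.05 -0.72  0.14]
clock: 25.13
tool_pos: [0.6544, 0.107, 0.1764]
eef_rot: [0.962, 0.272, 0.004, -0.002]
contact_force: [-0.6, -0.2, -4.3]
opening: 0.219
t 25.13 pos [0.6544 0.107  0.1764] yaw 31.5 tilt [0.43 0.32] F [-0.6 -0.2 -4.3] op 19.3 q7 -1.38
SHIFT [-3.   1.  81.4] TURN [-0.04 -0.54  0.21]
```

```bash
python3 -c "
from h import *
s=snap('scene','s22.png');snap('wrist','w22.png')
a=cv2.imread('pics/s22.png')[110:270,250:420]; cv2.imwrite('pics/s22z.png',cv2.resize(a,None,fx=3.6,fy=3.6,interpolation=2))
g=np.array([.653,.105,.1]); 
hx,hy=.656,.107
for nm,l in dict(tip=(.166,.022,.045),red=(.142,-.053,.045)).items():
    c,sn=np.cos(np.radians(-148.6)),np.sin(np.radians(-148.6)); p=proj(s,[hx+c*l[0]-sn*l[1],hy+sn*l[0]+c*l[1],.099+l[2]]); print(nm,(p-[250,110])*3.6)
"; python3 h.py .653 .105 .095 31.3
```

```text
tip [157.85540723 256.37944437]
red [239.77750099 225.47704098]
t 25.23 pos [0.6543 0.1067 0.1766] yaw 31.5 tilt [0.38 0.29] F [-0.  -0.6 -4.3] op 19.2 q7 -1.38
SHIFT [-2.7  0.8 81.6] TURN [-0.05 -0.47  0.19]
```

View pics/s22z.png

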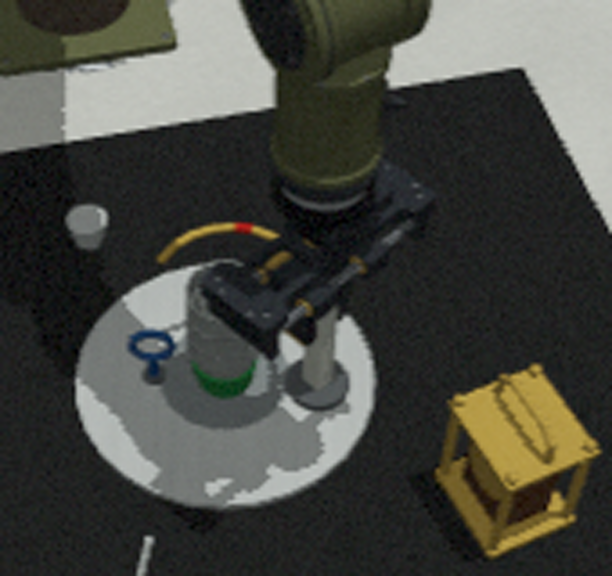

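```bash
python3 -m creep '[-3,1,14,0,-0.5,0.2,0,0,14,0,0,0]'; python3 h.py .653 .105 .095 31.3; python3 -m creep '[0,0,14,0,0,0]'; python3 h.py .653 .105 .095 31.3
```

```text
clock: 25.4
tool_pos: [0.6555, 0.1049, 0.152]
eef_rot: [0.963, 0.27, 0.004, -0.0]
contact_force: [-0.6, -0.3, -4.0]
opening: 0.221
t 25.4 pos [0.6555 0.1049 0.152 ] yaw 31.3 tilt [0.41 0.12] F [-0.6 -0.3 -4. ] op 19.4 q7 -1.39
SHIFT [-2.5 -1.5 56.9] TURN [ 0.11 -0.41 -0.02]
clock: 25.48
tool_pos: [0.6568, 0.1052, 0.1386]
eef_rot: [0.963, 0.269, 0.005, 0.0]
contact_force: [0.1, 0.5, -4.7]
opening: 0.221
t 25.48 pos [0.6568 0.1052 0.1386] yaw 31.3 tilt [0.58 0.15] F [ 0.1  0.5 -4.7] op 19.4 q7 -1.39
SHIFT [-3.7 -2.  43.5] TURN [ 0.17 -0.58 -0.04]
```

```bash
python3 -m creep '[-4,-2,12,0.2,-0.6,0,0,0,12,0,0,0]'; python3 h.py .653 .105 .095 31.3; python3 -m creep '[-1,-1,10,0,0,0]'; python3 h.py .653 .105 .095 31.3
```

```text
clock: 25.65
tool_pos: [0.6529, 0.1046, 0.1138]
eef_rot: [0.963, 0.269, 0.0, 0.0]
contact_force: [-0.5, 0.2, -4.3]
opening: 0.22
t 25.65 pos [0.6529 0.1046 0.1138] yaw 31.2 tilt [ 0.02 -0.  ] F [-0.5  0.2 -4.3] op 19.4 q7 -1.4
SHIFT [ 0.3 -0.3 18.8] TURN [ 0.01 -0.02 -0.06]
clock: 25.73
tool_pos: [0.6518, 0.1047, 0.1029]
eef_rot: [0.963, 0.269, 0.0, 0.0]
contact_force: [0.6, -0.7, -5.0]
opening: 0.217
t 25.73 pos [0.6518 0.1047 0.1029] yaw 31.2 tilt [ 0.05 -0.01] F [ 0.6 -0.7 -5. ] op 19.1 q7 -1.4
SHIFT [1.2 0.3 7.9] TURN [ 0.03 -0.04 -0.08]
```

```bash
python3 -m creep '[1,0,10,0,0,0]'; python3 h.py .653 .105 .092 31.3; python3 -c "
from h import *
s=snap('scene','s23.png')
a=cv2.imread('pics/s23.png')[160:250,265:375]; cv2.imwrite('pics/s23z.png',cv2.resize(a,None,fx=7,fy=6.5,interpolation=2))"
```

```text
clock: 25.82
tool_pos: [0.6523, 0.1053, 0.092]
eef_rot: [0.963, 0.269, 0.0, 0.0]
contact_force: [-0.8, 0.4, -3.7]
opening: 0.222
t 25.82 pos [0.6523 0.1053 0.092 ] yaw 31.2 tilt [ 0.02 -0.01] F [-0.8  0.4 -3.7] op 19.5 q7 -1.41
SHIFT [0.5 0.6 0. ] TURN [ 0.02 -0.01 -0.07]
```

View pics/s23z.png

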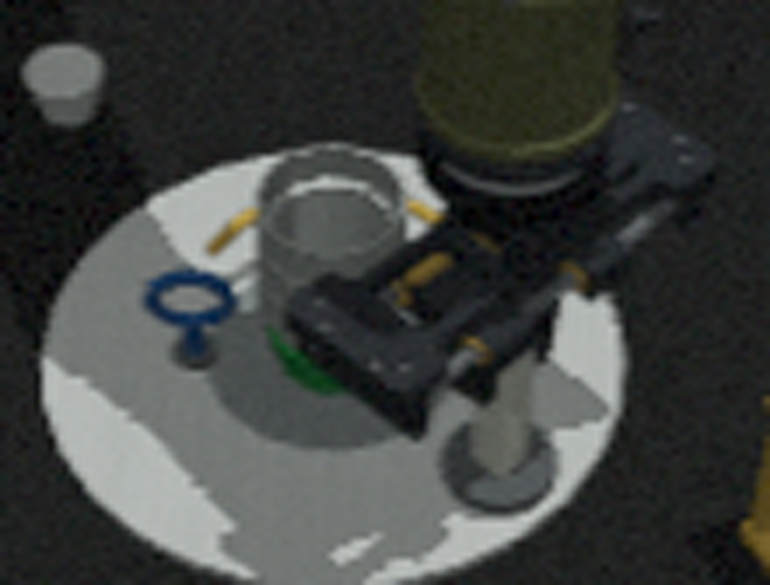

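```bash
cat > arc.py <<'E'
from h import *
import sys
c=np.array([.566,.052]); s,p,r=st(); m=r.as_matrix(); yaw=np.degrees(np.arctan2(m[1,0],m[0,0]))
d=p[:2]-c; print('yaw',round(yaw,1),'pos ang',round(np.degrees(np.arctan2(d[1],d[0])),1),'rad',round(np.hypot(*d)*1000,1),'M',np.round(s['moment'],2))
# tip location in plate frame
off=r.as_matrix()[:,0]*.003; h=p+off; a=np.radians(yaw-180); R2=np.array([[np.cos(a),-np.sin(a)],[np.sin(a),np.cos(a)]])
for nm,l in (('tip',(.166,.022)),('red',(.142,-.053)),('cen',(.105,0))):
    q=h[:2]+R2@np.array(l)-c; print(nm,'plate ang',round((np.degrees(np.arctan2(q[1],q[0]))+103.7+180)%360-180,1),'rad',round(np.hypot(*q)*1000,1))
phi=float(sys.argv[1]); z=float(sys.argv[2]); go(c[0]+.102*np.cos(np.radians(phi)),c[1]+.102*np.sin(np.radians(phi)),z,phi)
E
python3 arc.py 37 .092; python3 -m creep '[-0.5,-10.5,0,0,0,-6,-0.5,-10.5,0,0,0,-6]'; python3 arc.py 49 .091
```

```text
yaw 31.2 pos ang 31.9 rad 100.6 M [-0.14  0.14 -0.01]
tip plate ang -26.6 rad 65.8
red plate ang -99.7 rad 66.4
cen plate ang -84.9 rad 1.8
t 25.87 pos [0.6514 0.1052 0.0898] yaw 31.2 tilt [-0.13 -0.04] F [ 0.8 -0.3 -5.6] op 19.1 q7 -1.41
SHIFT [ 0.9 -9.1 -2.2] TURN [-0.04  0.13 -5.76]
clock: 26.03
tool_pos: [0.64, 0.1192, 0.0882]
eef_rot: [0.929, 0.369, -0.001, 0.002]
contact_force: [-0.2, 0.8, -3.6]
opening: 0.22
yaw 43.3 pos ang 42.2 rad 100.0 M [ 0.08  0.   -0.05]
tip plate ang -12.2 rad 67.4
red plate ang -85.6 rad 64.3
cen plate ang 10.8 rad 2.8
t 26.03 pos [0.64   0.1192 0.0882] yaw 43.3 tilt [-0.08 -0.23] F [-0.2  0.8 -3.6] op 19.3 q7 -1.28
SHIFT [  1.5 -12.   -2.8] TURN [ 0.1   0.22 -5.66]
```

```bash
python3 -m creep '[1.5,-6,-3,0.1,0.2,-2]'; python3 arc.py 52 .091;  python3 -c "
from h import *
s=snap('scene','s24.png')
a=cv2.imread('pics/s24.png')[170:230,270:330]; cv2.imwrite('pics/s24z.png',cv2.resize(a,None,fx=9.5,fy=9.5,interpolation=2))"
```

```text
clock: 26.12
tool_pos: [0.636, 0.1253, 0.0905]
eef_rot: [0.922, 0.388, -0.001, -0.0]
contact_force: [0.3, -0.0, -4.3]
opening: 0.224
yaw 45.6 pos ang 46.3 rad 101.3 M [-0.02 -0.   -0.03]
tip plate ang -12.1 rad 65.0
red plate ang -86.0 rad 66.1
cen plate ang -93.7 rad 1.5
t 26.12 pos [0.636  0.1253 0.0905] yaw 45.6 tilt [-0.11 -0.01] F [ 0.3 -0.  -4.3] op 19.7 q7 -1.26
SHIFT [  0.  -10.1  -0.5] TURN [-0.08  0.08 -6.4 ]
```

View pics/s24z.png

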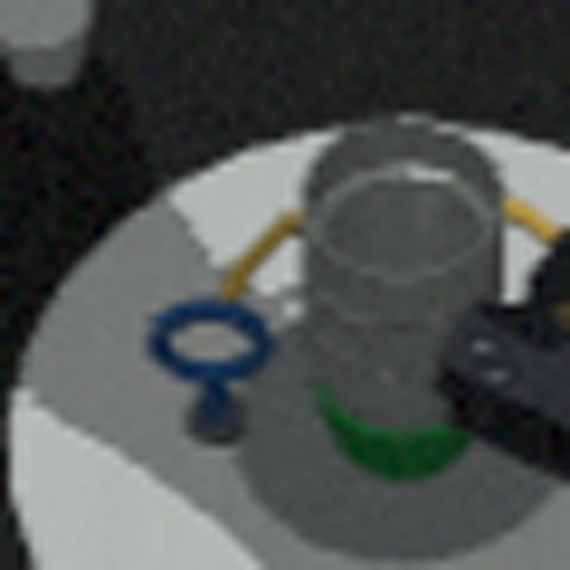

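```bash
python3 -m creep '[0,-10,-0.5,0,0,-6.4]'; python3 arc.py 57 .091; python3 -m creep '[-0.5,-9,-0.5,0,0,-5]'; python3 arc.py 62 .091
```

```text
clock: 26.25
tool_pos: [0.6309, 0.1323, 0.0926]
eef_rot: [0.899, 0.437, 0.001, 0.0]
contact_force: [0.4, -1.7, -4.0]
opening: 0.221
yaw 51.8 pos ang 51.1 rad 103.3 M [-0.1  -0.13 -0.01]
tip plate ang -3.1 rad 64.2
red plate ang -79.8 rad 62.8
cen plate ang 107.9 rad 1.9
t 26.25 pos [0.6309 0.1323 0.0926] yaw 51.8 tilt [0.14 0.03] F [ 0.4 -1.7 -4. ] op 19.4 q7 -1.2
SHIFT [ -1.7 -10.6   1.6] TURN [ 0.09 -0.11 -5.17]
clock: 26.33
tool_pos: [0.624, 0.1383, 0.0936]
eef_rot: [0.879, 0.477, 0.002, 0.0]
contact_force: [0.1, 0.1, -3.3]
opening: 0.222
yaw 57.0 pos ang 56.1 rad 104.0 M [ 0.05 -0.03  0.  ]
tip plate ang 2.5 rad 63.6
red plate ang -75.0 rad 62.2
cen plate ang 121.2 rad 2.6
t 26.33 pos [0.624  0.1383 0.0936] yaw 57.0 tilt [0.23 0.09] F [ 0.1  0.1 -3.3] op 19.5 q7 -1.15
SHIFT [ -2.4 -10.6   2.6] TURN [ 0.15 -0.19 -5.01]
```

```bash
python3 -m creep '[-2,-10,2,0.1,-0.2,-5]'; python3 arc.py 67 .091; python3 -c "
from h import *
s=snap('scene','s25.png')
a=cv2.imread('pics/s25.png')[170:230,270:330]; cv2.imwrite('pics/s25z.png',cv2.resize(a,None,fx=9.5,fy=9.5,interpolation=2))"
```

```text
clock: 26.42
tool_pos: [0.6161, 0.1422, 0.0927]
eef_rot: [0.857, 0.515, 0.002, 0.001]
contact_force: [0.6, -1.2, -3.7]
opening: 0.22
yaw 62.1 pos ang 61.0 rad 103.2 M [-0.06 -0.   -0.  ]
tip plate ang 7.6 rad 64.4
red plate ang -69.2 rad 62.3
cen plate ang 106.7 rad 2.3
t 26.42 pos [0.6161 0.1422 0.0927] yaw 62.1 tilt [0.24 0.01] F [ 0.6 -1.2 -3.7] op 19.4 q7 -1.1
SHIFT [ -1.6 -10.8   1.7] TURN [ 0.22 -0.11 -4.94]
```

View pics/s25z.png

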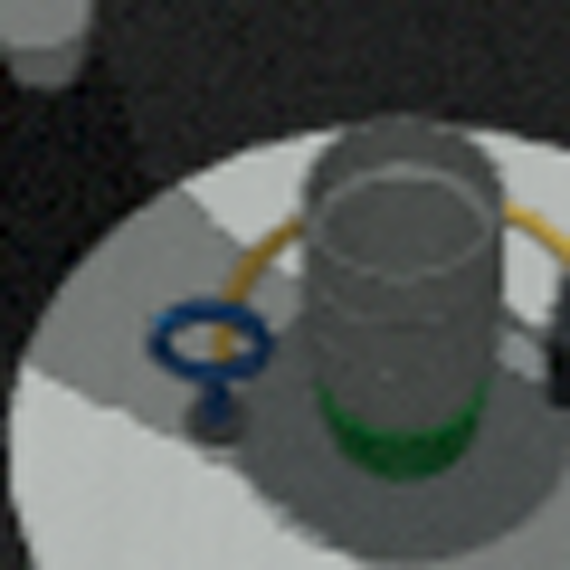

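```bash
python3 -m creep '[-1.5,-11,2,0.2,-0.1,-5,-0.5,-9,0,0,0,-5]'; python3 arc.py 78 .091; python3 -c "
from h import *
s=snap('scene','s26.png')
a=cv2.imread('pics/s26.png')[170:230,270:330]; cv2.imwrite('pics/s26z.png',cv2.resize(a,None,fx=9.5,fy=9.5,interpolation=2))"
```

```text
clock: 26.63
tool_pos: [0.5964, 0.1497, 0.091]
eef_rot: [0.808, 0.589, 0.0, -0.0]
contact_force: [-2.1, 0.7, -3.2]
opening: 0.226
yaw 72.2 pos ang 72.7 rad 102.3 M [-0.04 -0.08 -0.02]
tip plate ang 15.0 rad 64.3
red plate ang -59.9 rad 65.3
cen plate ang -109.5 rad 1.0
t 26.63 pos [0.5964 0.1497 0.091 ] yaw 72.2 tilt [-0.01  0.02] F [-2.1  0.7 -3.2] op 19.9 q7 -1.0
SHIFT [-0.8 -9.4 -0. ] TURN [-0.01 -0.01 -5.8 ]
```

View pics/s26z.png

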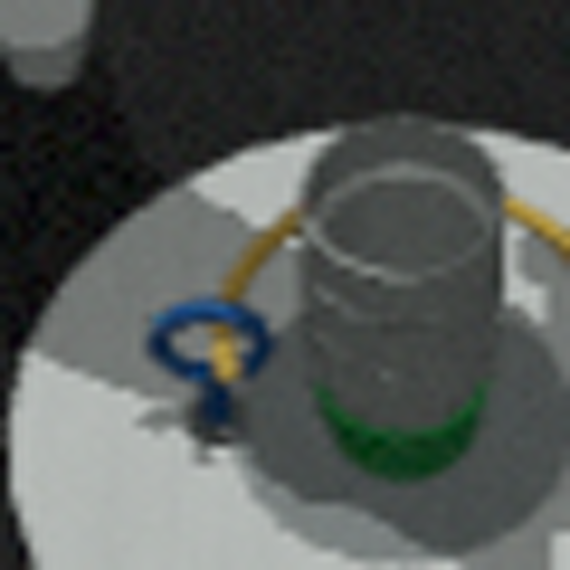

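Threaded, tip through the ring. Continue in two-row steps.

```bash
python3 -m creep '[-0.8,-9.5,0,0,0,-6,-0.5,-9,0,0,0,-5]'; python3 arc.py 89 .091
```

```text
clock: 26.85
tool_pos: [0.5799, 0.1529, 0.0922]
eef_rot: [0.748, 0.664, 0.002, 0.001]
contact_force: [-0.4, 1.0, -3.9]
opening: 0.222
yaw 83.1 pos ang 82.2 rad 101.9 M [-0.04 -0.07  0.03]
tip plate ang 28.1 rad 65.6
red plate ang -47.2 rad 63.3
cen plate ang 92.1 rad 1.7
t 26.85 pos [0.5799 0.1529 0.0922] yaw 83.1 tilt [0.21 0.04] F [-0.4  1.  -3.9] op 19.5 q7 -0.89
SHIFT [ -0.4 -12.1   1.1] TURN [ 0.21 -0.05 -5.86]
```

```bash
python3 -m creep '[-0.5,-9,0,0,0,-5]'; python3 arc.py 94 .091
```

```text
clock: 26.93
tool_pos: [0.5722, 0.1532, 0.0926]
eef_rot: [0.719, 0.695, 0.002, 0.002]
contact_force: [0.3, 0.4, -3.6]
opening: 0.223
yaw 88.0 pos ang 86.5 rad 101.4 M [-0.03 -0.12 -0.03]
tip plate ang 33.6 rad 66.4
red plate ang -41.5 rad 62.8
cen plate ang 88.3 rad 2.8
t 26.93 pos [0.5722 0.1532 0.0926] yaw 88.0 tilt [0.34 0.05] F [ 0.3  0.4 -3.6] op 19.6 q7 -0.84
SHIFT [  0.1 -13.3   1.6] TURN [ 0.34 -0.04 -5.97]
```

```bash
python3 -m creep '[0,-13,1,0.3,0,-6,-0.5,-10,0,0,0,-5]'; python3 arc.py 105 .091
```

```text
clock: 27.1
tool_pos: [0.5515, 0.152, 0.0925]
eef_rot: [0.65, 0.76, 0.002, 0.001]
contact_force: [0.1, 0.4, -3.8]
opening: 0.22
yaw 98.9 pos ang 98.2 rad 101.1 M [-0.02 -0.08 -0.04]
tip plate ang 43.0 rad 66.1
red plate ang -31.3 rad 64.3
cen plate ang 71.7 rad 1.5
t 27.1 pos [0.5515 0.152  0.0925] yaw 98.9 tilt [0.28 0.07] F [ 0.1  0.4 -3.8] op 19.4 q7 -0.74
SHIFT [  0.4 -12.    1.4] TURN [ 0.29 -0.01 -6.13]
```

```bash
python3 -m creep '[0,-12,1,0.3,0,-6,-0.5,-10,0,0,0,-5]'; python3 arc.py 116 .091; python3 -c "
from h import *
s=snap('scene','s27.png')
a=cv2.imread('pics/s27.png')[165:235,265:345]; cv2.imwrite('pics/s27z.png',cv2.resize(a,None,fx=8,fy=8,interpolation=2))"
```

```text
clock: 27.27
tool_pos: [0.5321, 0.1466, 0.0924]
eef_rot: [0.576, 0.818, 0.001, 0.001]
contact_force: [-0.5, 0.5, -3.3]
opening: 0.22
yaw 109.7 pos ang 109.7 rad 100.5 M [-0.02 -0.17 -0.  ]
tip plate ang 52.9 rad 66.3
red plate ang -20.6 rad 65.5
cen plate ang 35.7 rad 1.5
t 27.27 pos [0.5321 0.1466 0.0924] yaw 109.7 tilt [0.21 0.02] F [-0.5  0.5 -3.3] op 19.4 q7 -0.63
SHIFT [  0.9 -11.2   1.3] TURN [ 0.2   0.07 -6.28]
```

View pics/s27z.png

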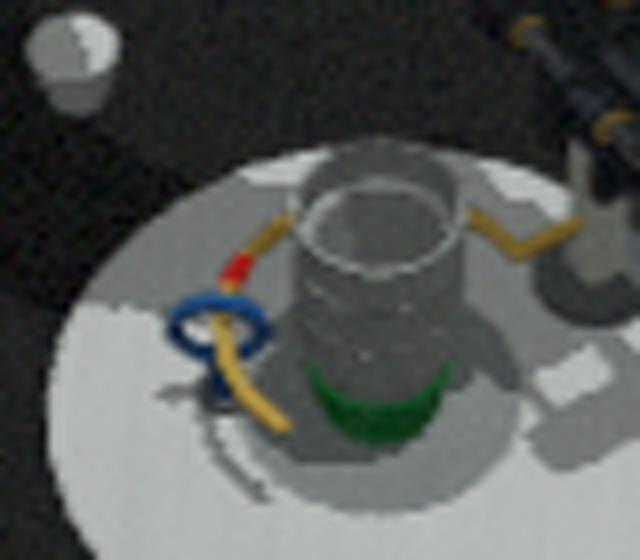

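```bash
python3 -m creep '[0.9,-11,1,0.2,0,-6.2,-0.5,-10,0,0,0,-5]'; python3 arc.py 127 .091
```

```text
clock: 27.48
tool_pos: [0.5144, 0.1376, 0.0922]
eef_rot: [0.495, 0.869, -0.0, 0.002]
contact_force: [-0.9, -0.4, -4.2]
opening: 0.22
yaw 120.7 pos ang 121.1 rad 100.0 M [ 0.   -0.09 -0.07]
tip plate ang 63.0 rad 66.5
red plate ang -9.6 rad 66.4
cen plate ang 24.4 rad 2.2
t 27.48 pos [0.5144 0.1376 0.0922] yaw 120.7 tilt [ 0.2  -0.11] F [-0.9 -0.4 -4.2] op 19.4 q7 -0.52
SHIFT [  1.4 -10.5   1.2] TURN [ 0.1   0.2  -6.34]
```

```bash
python3 -m creep '[1.5,-10,0.5,0.1,0.2,-6.2]'; python3 arc.py 131.3 .091;python3 -m creep '[1,-6,0,0.1,0.2,-3.5]'; python3 arc.py 131.3 .091
```

```text
clock: 27.57
tool_pos: [0.5067, 0.1334, 0.0922]
eef_rot: [0.449, 0.894, 0.001, 0.001]
contact_force: [0.2, 0.5, -4.5]
opening: 0.221
yaw 126.7 pos ang 126.1 rad 100.7 M [-0.   -0.2  -0.05]
tip plate ang 70.7 rad 66.4
red plate ang -3.2 rad 64.5
cen plate ang 89.1 rad 1.7
t 27.57 pos [0.5067 0.1334 0.0922] yaw 126.7 tilt [ 0.16 -0.01] F [ 0.2  0.5 -4.5] op 19.5 q7 -0.45
SHIFT [ 1.  -9.3  1.1] TURN [ 0.12  0.11 -4.62]
clock: 27.65
tool_pos: [0.5017, 0.1296, 0.0923]
eef_rot: [0.422, 0.906, 0.0, -0.0]
contact_force: [0.4, 0.1, -3.8]
opening: 0.222
yaw 130.0 pos ang 129.6 rad 100.7 M [-0.07 -0.11  0.05]
tip plate ang 73.8 rad 66.3
red plate ang -0.1 rad 64.8
cen plate ang 82.5 rad 1.4
t 27.65 pos [0.5017 0.1296 0.0923] yaw 130.0 tilt [-0.02  0.02] F [ 0.4  0.1 -3.8] op 19.5 q7 -0.41
SHIFT [ 1.2 -2.9  1.3] TURN [ 0.   -0.03 -1.26]
```

```bash
python3 -m creep '[1,-2,0.5,0,0,-0.8]'; python3 arc.py 131.3 .087; python3 -c "
from h import *
s=snap('scene','s28.png');t=snap('top','t28.png');snap('wrist','w28.png')
a=cv2.imread('pics/s28.png')[165:235,265:345]; cv2.imwrite('pics/s28z.png',cv2.resize(a,None,fx=8,fy=8,interpolation=2))
a=cv2.imread('pics/t28.png')[160:280,250:390]; cv2.imwrite('pics/t28z.png',cv2.resize(a,None,fx=5,fy=5,interpolation=2))"
```

```text
clock: 27.73
tool_pos: [0.5005, 0.1277, 0.0921]
eef_rot: [0.418, 0.908, -0.0, 0.0]
contact_force: [0.5, -0.6, -3.1]
opening: 0.218
yaw 130.5 pos ang 130.9 rad 100.1 M [ 0.01 -0.12 -0.  ]
tip plate ang 73.0 rad 66.4
red plate ang 0.2 rad 66.2
cen plate ang 36.2 rad 1.9
t 27.73 pos [0.5005 0.1277 0.0921] yaw 130.5 tilt [ 0.03 -0.04] F [ 0.5 -0.6 -3.1] op 19.2 q7 -0.41
SHIFT [ 1.8 -0.8  5.1] TURN [-0.    0.05 -0.76]
```

View pics/s28z.png

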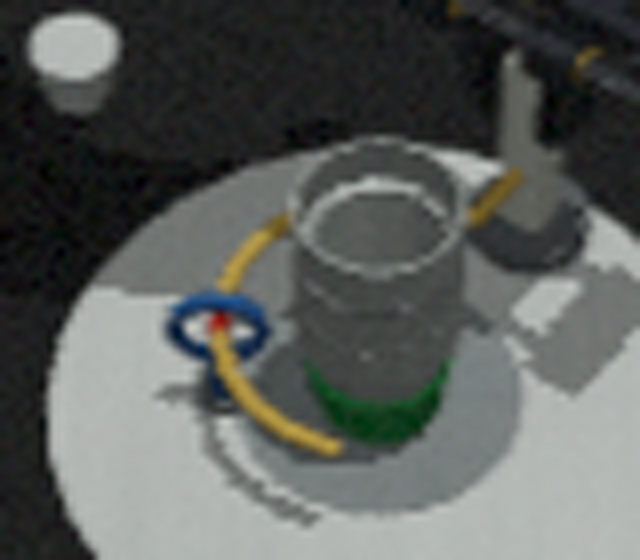

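View pics/t28z.png

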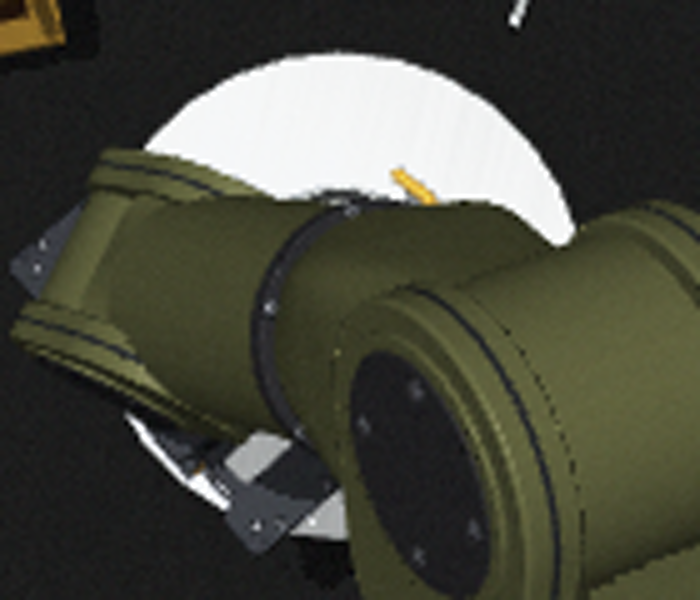

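```bash
python3 -m creep '[2,-1,2.5,0,0,-0.7]'; python3 arc.py 131.3 .087; python3 -m creep '[0,0,2,0,0,0]'; python3 arc.py 131.3 .087
```

```text
clock: 27.97
tool_pos: [0.5003, 0.1302, 0.0899]
eef_rot: [0.414, 0.91, 0.001, 0.001]
contact_force: [-0.3, -0.3, -4.8]
opening: 0.223
yaw 131.0 pos ang 130.0 rad 102.2 M [ 0.04 -0.06  0.  ]
tip plate ang 76.1 rad 65.4
red plate ang 0.5 rad 63.0
cen plate ang 149.4 rad 1.8
t 27.97 pos [0.5003 0.1302 0.0899] yaw 131.0 tilt [0.21 0.07] F [-0.3 -0.3 -4.8] op 19.7 q7 -0.41
SHIFT [-0.1 -2.3  2.9] TURN [ 0.2   0.08 -0.25]
clock: 28.05
tool_pos: [0.5007, 0.1308, 0.0879]
eef_rot: [0.415, 0.91, 0.002, 0.002]
contact_force: [-0.0, 0.2, -4.0]
opening: 0.218
yaw 131.0 pos ang 129.7 rad 102.4 M [-0.01 -0.11 -0.01]
tip plate ang 76.6 rad 65.4
red plate ang 0.6 rad 62.5
cen plate ang 153.2 rad 2.4
t 28.05 pos [0.5007 0.1308 0.0879] yaw 131.0 tilt [0.25 0.1 ] F [-0.   0.2 -4. ] op 19.2 q7 -0.42
SHIFT [-0.4 -2.9  0.9] TURN [ 0.25  0.08 -0.32]
```

```bash
python3 -m creep '[0,-2.5,0.8,0.2,0.1,-0.2]'; python3 arc.py 131.3 .087; python3 -m creep '[0,0,1.5,0,0,0]'; python3 arc.py 131.3 .087
```

```text
clock: 28.13
tool_pos: [0.4998, 0.1304, 0.0871]
eef_rot: [0.414, 0.91, 0.002, 0.001]
contact_force: [1.9, 2.1, 4.3]
opening: 0.218
yaw 131.1 pos ang 130.2 rad 102.6 M [ 0.54 -0.6  -0.01]
tip plate ang 76.3 rad 64.9
red plate ang 0.2 rad 62.9
cen plate ang 163.7 rad 1.9
t 28.13 pos [0.4998 0.1304 0.0871] yaw 131.1 tilt [0.13 0.14] F [1.9 2.1 4.3] op 19.2 q7 -0.41
SHIFT [-0.6 -2.   0.1] TURN [ 0.19 -0.02 -0.15]
clock: 28.22
tool_pos: [0.5001, 0.1312, 0.0868]
eef_rot: [0.414, 0.91, 0.002, 0.001]
contact_force: [-7.4, -1.5, 32.2]
opening: 0.221
yaw 131.1 pos ang 129.8 rad 103.0 M [-0.94  1.5  -0.01]
tip plate ang 77.1 rad 64.8
red plate ang 0.3 rad 62.0
cen plate ang 167.0 rad 2.7
t 28.22 pos [0.5001 0.1312 0.0868] yaw 131.1 tilt [0.21 0.15] F [-7.4 -1.5 32.2] op 19.5 q7 -0.42
SHIFT [-1.  -2.8 -0.2] TURN [ 0.26  0.02 -0.16]
```

```bash
python3 -m creep '[-0.5,-1.5,-0.8,0.2,0,0]'; python3 arc.py 131.3 .087; python3 -m creep '[0,0,0,0,0,0,0,0,0,0,0,0,0,0,0,0,0,0,0,0,0,0,0,0,0,0,0,0,0,0]' 50; python3 arc.py 131.3 .087; python3 -c "
from h import *
s=snap('scene','s29.png');snap('wrist','w29.png')
a=cv2.imread('pics/s29.png')[165:235,265:345]; cv2.imwrite('pics/s29z.png',cv2.resize(a,None,fx=8,fy=8,interpolation=2))"
```

```text
clock: 28.3
tool_pos: [0.4993, 0.1304, 0.0881]
eef_rot: [0.414, 0.91, 0.001, 0.001]
contact_force: [0.3, -0.7, -4.6]
opening: 0.221
yaw 131.1 pos ang 130.4 rad 102.9 M [-0.03 -0.17 -0.04]
tip plate ang 76.1 rad 64.5
red plate ang -0.2 rad 63.0
cen plate ang 178.1 rad 1.7
t 28.3 pos [0.4993 0.1304 0.0881] yaw 131.1 tilt [0.09 0.02] F [ 0.3 -0.7 -4.6] op 19.5 q7 -0.41
SHIFT [-0.9 -1.7  1.1] TURN [ 0.08  0.04 -0.15]
clock: 28.72
tool_pos: [0.5008, 0.131, 0.0889]
eef_rot: [0.414, 0.91, 0.001, 0.002]
contact_force: [0.1, -0.5, 0.6]
opening: 0.561
yaw 131.1 pos ang 129.5 rad 102.5 M [-0.02 -0.11  0.  ]
tip plate ang 77.0 rad 65.4
red plate ang 0.8 rad 62.1
cen plate ang 153.8 rad 2.8
t 28.72 pos [0.5008 0.131  0.0889] yaw 131.1 tilt [0.25 0.07] F [ 0.1 -0.5  0.6] op 49.4 q7 -0.41
SHIFT [-0.4 -3.2  1.9] TURN [ 0.24  0.11 -0.23]
```

View pics/s29z.png

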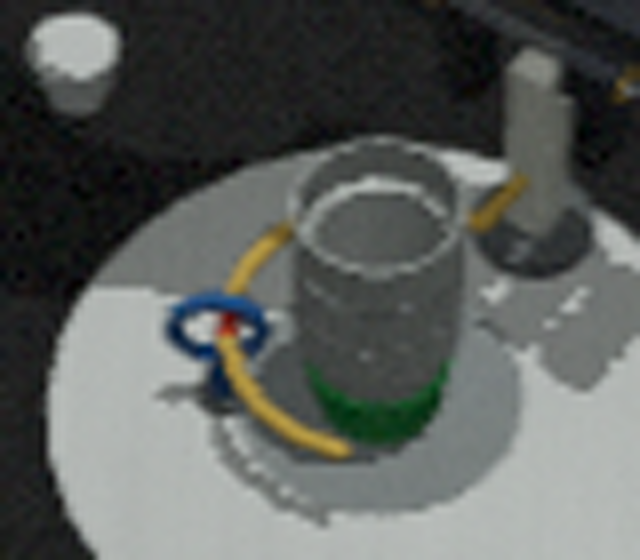

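View pics/w29.png

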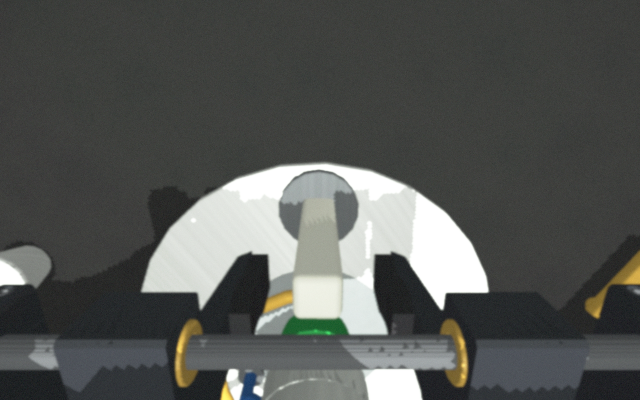

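```bash
python3 -m creep '[0,-2,-12,0.2,0,0,0,0,-15,0,0,0]'; python3 arc.py 131.3 .087; python3 -m creep '[0,0,-20,0,0,0,0,0,-25,0,0,0,0,0,-25,0,0,0]'; python3 h.py .47 .38 .25 131
```

```text
clock: 28.98
tool_pos: [0.4974, 0.1289, 0.1141]
eef_rot: [0.414, 0.91, -0.002, -0.001]
contact_force: [-0.4, 0.2, -0.2]
opening: 0.567
yaw 131.1 pos ang 131.7 rad 103.1 M [ 0.03 -0.12  0.02]
tip plate ang 74.0 rad 63.5
red plate ang -1.6 rad 65.0
cen plate ang -78.3 rad 1.6
t 28.98 pos [0.4974 0.1289 0.1141] yaw 131.1 tilt [-0.2  -0.19] F [-0.4  0.2 -0.2] op 49.9 q7 -0.37
SHIFT [-1.1  0.9 27.1] TURN [-0.28  0.01 -0.2 ]
clock: 29.23
tool_pos: [0.4953, 0.1281, 0.1841]
eef_rot: [0.414, 0.91, -0.005, -0.004]
contact_force: [0.8, -0.2, -0.2]
opening: 0.564
t 29.23 pos [0.4953 0.1281 0.1841] yaw 131.1 tilt [-0.62 -0.33] F [ 0.8 -0.2 -0.2] op 49.6 q7 -0.25
SHIFT [206.6 145.8 -67. ] TURN [-0.68 -0.16  0.14]
```

```bash
python3 -m creep '[35,25,-14,-0.6,0,0,35,25,-14,0,0,0,35,25,-14,0,0,0,35,25,-14,0,0,0,35,25,0,0,0,0]'; python3 - <<'E'
from h import *
s=snap('scene','s30.png');t=snap('top','t30.png'); print(get_state()['tool_pos'])
a=cv2.imread('pics/s30.png')[165:235,265:345]; cv2.imwrite('pics/s30z.png',cv2.resize(a,None,fx=8,fy=8,interpolation=2))
a=cv2.imread('pics/t30.png')[165:275,262:382]; cv2.imwrite('pics/t30z.png',cv2.resize(a,None,fx=5,fy=5,interpolation=2))
E
```

```text
clock: 29.65
tool_pos: [0.4825, 0.324, 0.2419]
eef_rot: [0.426, 0.905, -0.003, 0.002]
contact_force: [0.3, 0.6, -0.5]
opening: 0.569
[0.47874197 0.33142507 0.24091792]
```

View pics/t30z.png

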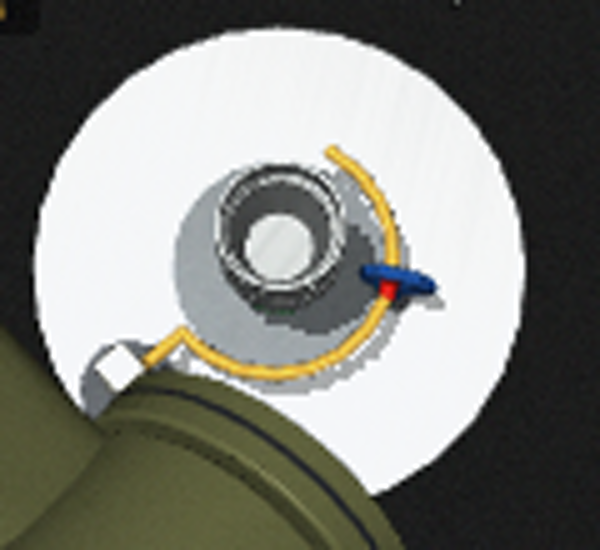

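View pics/s30z.png

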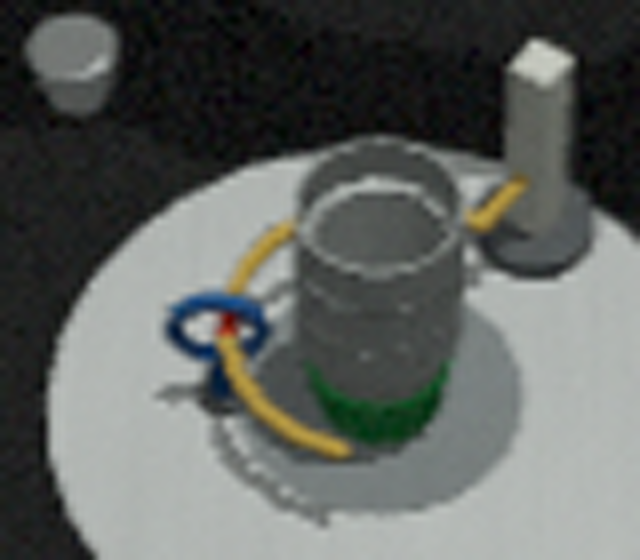

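```bash
cat > fit2.py <<'E'
from h import *
S=snapshot('scene');T=snapshot('top')
L=dict(tip=(.166,.022,.055),red=(.142,-.053,.055),cor=(.040,0,.055),top=(0,0,.120))
z=lambda x,y,ox,oy,k:(ox+(x+.5)/k-.5,oy+(y+.5)/k-.5)
ob=[(T,'tip',z(332,151,262,165,5)),(T,'cor',z(182,334,262,165,5)),(T,'top',z(121,367,262,165,5)),(S,'tip',z(351,453,265,165,8)),(S,'top',z(543,62,265,165,8)),(S,'red',z(229,326,265,165,8))]
def res(v,ob):
    o=[]
    for s,n,uv in ob:
        l=L[n];c,sn=np.cos(v[2]),np.sin(v[2])
        o+=list(proj(s,[v[0]+c*l[0]-sn*l[1],v[1]+sn*l[0]+c*l[1],l[2]])-uv)
    return o
for nm,o in (('both',ob),('top',ob[:3]),('scene',ob[3:])):
    r=least_squares(res,[.5,.13,-.85],args=(o,)); v=r.x; c=v[:2]+.105*np.array([np.cos(v[2]),np.sin(v[2])]); print(nm,np.round(v[:2],4),'yaw',round(np.degrees(v[2]),1),'C',np.round(c,4),np.round(r.fun,1))
# stack rim in each
for nm,s,uv in (('top',T,z(281,227,262,165,5)),('scene',S,z(379,229,265,165,8))): print(nm,'rim centre',atz(s,uv,.135))
print('eye proj',proj(T,[.566+.065*np.cos(np.radians(-103.7)),.052+.065*np.sin(np.radians(-103.7)),.055]),'top obs',z(398,279,262,165,5))
print('eye proj',proj(S,[.566+.065*np.cos(np.radians(-103.7)),.052+.065*np.sin(np.radians(-103.7)),.055]),'scene obs',z(218,326,265,165,8), 'red obs',z(229,326,265,165,8))
E
python3 fit2.py
```

```text
both [0.497  0.1341] yaw -48.9 C [0.566  0.0549] [-0.1  0.3  0.3 -0.   0.1  0.2 -0.4  0.3  0.3  0.1  0.6  0.2]
top [0.4976 0.1345] yaw -49.1 C [0.5663 0.0551] [-0.2  0.2  0.2 -0.2 -0.1  0. ]
scene [0.4953 0.1332] yaw -48.4 C [0.565  0.0547] [-0.4  0.1 -0.1 -0.2  0.5  0.1]
top rim centre [0.56711964 0.05234582 0.135     ]
scene rim centre [0.57798879 0.04704259 0.135     ]
eye proj [340.94209253 221.11379729] top obs (341.2, 220.4)
eye proj [292.76738645 205.72100856] scene obs (291.8125, 205.3125) red obs (293.1875, 205.3125)
```

```bash
python3 -m creep '[20,20,0,0,0,0,20,20,0,0,0,0,10,10,0,0,0,0,0,0,0,0,0,0,0,0,0,0,0,0]'; python3 -m creep '[0,0,0,0,0,0,0,0,0,0,0,0,0,0,0,0,0,0,0,0,0,0,0,0,0,0,0,0,0,0]'; python3 - <<'E'
from h import *
s=snap('scene','s31.png');t=snap('top','t31.png'); print(get_state()['tool_pos'],get_state()['clock'])
a=cv2.imread('pics/t31.png')[110:310,160:400]; cv2.imwrite('pics/t31z.png',cv2.resize(a,None,fx=3,fy=3,interpolation=2))
for n in 'st':
    A=cv2.imread({'s':'pics/scene0.png','t':'pics/top0.png'}[n]);B=cv2.imread({'s':'pics/s31.png','t':'pics/t31.png'}[n]); d=cv2.absdiff(A,B).max(2)
    for nm,b in ({'s':{'clock':(368,208,420,266),'driver':(272,256,296,312),'loupe':(264,162,284,184)},'t':{'clock':(218,122,268,178),'driver':(348,112,380,168),'loupe':(342,280,366,302)}}[n]).items():
        print(n,nm,(d[b[1]:b[3],b[0]:b[2]]>60).sum())
E
python3 fit2.py | head -1
```

```text
clock: 30.27
tool_pos: [0.4913, 0.3816, 0.234]
eef_rot: [0.43, 0.903, -0.012, 0.003]
contact_force: [-0.3, -0.9, 0.3]
opening: 0.567
clock: 30.68
tool_pos: [0.4936, 0.3721, 0.233]
eef_rot: [0.433, 0.901, -0.016, 0.005]
contact_force: [-0.1, 0.2, -0.0]
opening: 0.565
[0.49351033 0.37248389 0.23301488] 30.7833
s clock 0
s driver 0
s loupe 5
t clock 0
t driver 0
t loupe 145
both [0.497  0.1341] yaw -48.9 C [0.566  0.0549] [-0.1  0.3  0.3 -0.   0.1  0.2 -0.4  0.3  0.3  0.1  0.6  0.2]
```

View pics/t31z.png

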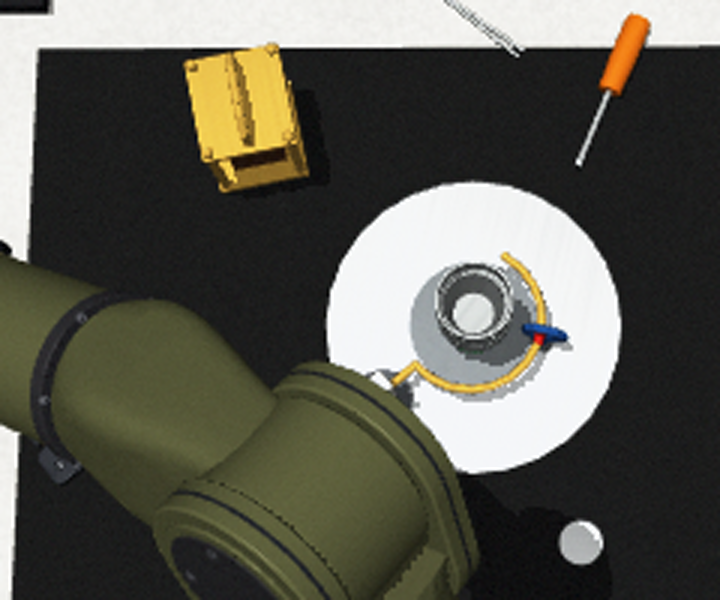

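View pics/s31.png

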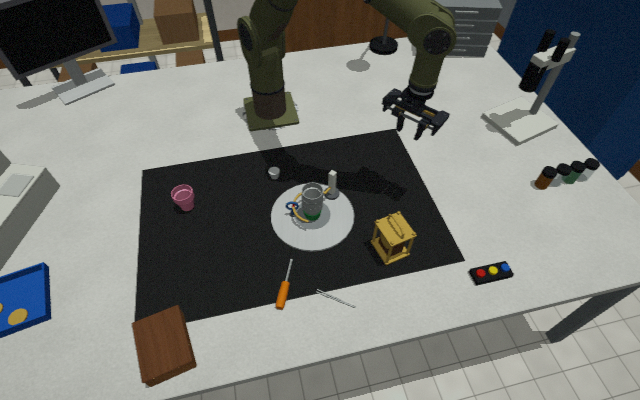

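```bash
python3 -c "
from h import *
print(finish_job()); s=snap('scene','s32.png'); print(get_state()['clock'])"
```

```text
the job is handed in; nothing more can be done
None
the job is handed in; nothing more can be done
```

I stacked the three steel cups nested in the green socket and locked the stack with the C-hook. I handed the job in at about 31 s of the 210 s allowed.

**Cups:** Each one bottomed out with an upward contact force of about 25–39 N before I let go. The last pictures show the stack upright in the socket.

**Hook:** The tip went through the blue ring and the hook followed the curve round until the red band sat in the ring. The foot is on the plate and the handle is upright. A fit to the two fixed cameras puts the hook's yaw at -48.9°, against a target of -48.7°. The same fit, made from points read off one pair of pictures, puts the centre of the C about 3 mm from the stack axis, on the side away from the ring. I left that as it was, because the bar has about 10 mm of play in the ring.

**Bystanders:** The clock and the screwdriver look the same as in the first pictures. The loupe's patch in the top view did change, but the loupe is still at the same pixel position, within 1 px. I put the change down to the arm's shadow. The pink cup was not touched.

**Not seen or checked:** I saw no knock to any cup or to the hook. A picture after handing in was refused, so the last second is unchecked.

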